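# Set out a paired run on the six-place stirrer

### The arm

A 6-joint arm with a two-finger parallel gripper is mounted at the origin on the work surface. World frame = base frame: x ahead of the robot, y to its left, z up, the work surface at z = 0. Lengths are in m, angles in rad, forces in N, time in s.
With the tool pointing down it reaches from about 0.325 to 0.85 m from the base axis. Payload 15.5 kg.
Tool frame: the origin (TCP) lies between the finger pads; the fingertips stand 19 mm ahead of it and the grasp point (between the pads) is the TCP; z points along the fingers, x is the direction in which the jaws open and shut, and the axes are right-handed (so a half turn about z gives the same grasp; the last joint's range is limited). The gripper opens to 91 mm and grips with 3 to 60 N. Pads are 32 mm wide; open, the fingers measure 118 mm over their backs; the gripper's body (76 mm by 178 mm) begins 60 mm behind the grasp point.
Start: joints at [-1.393, 0.494, 1.345, -0, 1.302, -0.096], TCP at [0.168, -0.602, 0.233] pointing down, gripper open.
Joint ranges: [-2.91, 2.91], [-0.82, 2.16], [0.22, 2.67], [-1.22, 4.37], [0.12, 2.79], [-3.08, 3.08]. Speed limits (rad/s): [1.89, 1.89, 2.57, 3.01, 3.01, 3.01].

### API

Orientations are given as a rotation vector (axis times angle).
In Python, from rig import ctrl gives the robot as it stands.
- The arm moves only by the shell command python3 -m crank 'ROWS' [FORCE]. ROWS is JSON, one flat list of numbers, 7 for each row, row after row: the shift along the world's x, y, z in m, then the turn, a rotation vector about the world's x, y, z in rad, then the gripper's target within -1 to 1 (shut at 1, half-way at 0, fully open at -1). A call has 1 to 20 rows; each row shifts and turns the commanded pose from where the row before left it; what a row does not reach is not made up. A row lasts 1/10 s, in which the tool goes at most 50 mm and 8.59 degrees, less where a joint would pass 70% of its speed; a pose out of reach is approached as far as the arm can. A call is refused whole if a number of a shift passes 0.05 or a number of a turn 0.15, either way. A call with a gripper value outside its range is refused whole. The fingers move at their own pace and stop on an object; FORCE is the grip in N (left out, the last holds). Time passes only in rows, so rows that do not move let the fingers close. It gives the time, the measured TCP pose, the force and the opening at its end, in the units of the state.
- ctrl.get_state(): the state, without advancing time (a new reading comes with each control period).
- ctrl.get_image(name): name is "scene" or "top" or "wrist"; returns a dict with "color" (384x512x3 uint8, red, green, blue), "depth" (384x512 float32, m along the optical axis (not along the pixel's ray), 0 where there is no reading), "fovy" (degrees; the focal length in pixels is half the picture's height over the tangent of half this angle, whatever the lens; pixels are square), "cx", "cy" (the principal point, pixels), "D" ([k1, k2, p1, p2, k3] as OpenCV has them; the pictures are not rectified), "world_from_camera" (4x4, takes a point from camera to world coordinates). Camera axes: x right, y up, looking along -z (the intrinsics and any distortion apply to the point x, -y, -z); pixel columns grow to the right and rows downward; lengths in m; the calibration is good to about 2 mm. A picture is of the moment at which its call begins.
- ctrl.finish_job(): hands the job in, once; it reports no verdict.
Trained networks look in a picture, given as the dict that the camera call returned (one of the last four; its "shot" number tells which), for a name from the list of things; names that differ only in an ending like _2 or _b are one class to them, and where a whole thing is asked for, a point or a joint stands for the part that bears it (a point fixed in the world has none). Each returns a list of dicts, best first, with "score" (0 to 1); they miss things now and then, are a little off and sometimes report something else, mostly with a low value. They report only what shows in the picture. A call takes as long as a camera call. They do not tell look-alikes from the thing itself.
- ctrl.silhouettes(picture, query): "pixels" (384x512 bool, what is visible of it).
- ctrl.spot_point(picture, query): "xyz" ([x, y, z] in m, in world coordinates, good to about 4 mm: a listed point, or the origin of a listed thing).
The state is a dict: "time_s": time; "joint_pos": joint angles; "joint_velocities": joint speeds; "joint_torque": joint torques, N m; "position": TCP position; "orientation": TCP orientation; "ft_force": force on the tool from outside, world axes, zero at the start; "torque": the same for the moment, N m; "width": finger opening in m.
Only numpy, scipy, OpenCV 4.12 (cv2) and the standard library are available. Lean on these libraries where they do the work, as an engineer would, in place of code of your own. Each camera call takes 0.05 s, during which the arm holds its last target.

### The job

Set out the six-place stirrer for a paired run: the conical flask and the screw-cap bottle already stand at the two ends of its front row (the control-panel side) and stay as they are. Stand the tall beaker on the station directly behind the flask, the low beaker on the station directly behind the bottle, and the steel rinsing cup on the front station between flask and bottle, each upright and centred in its printed ring; the tall beaker must end with its white knobbed cover sitting properly on top. Set everything down gently rather than dropping it.

Things in the scene. Friction and masses are not known exactly. Their poses are not given: they have to be found in the camera images.
- stirrer: fixed six-place stirrer: blue, pale flat top 225 x 330 mm, 55 mm above the bench, six stations with printed rings 76 mm across. Origin on the bench under the middle of the stations; x to the back, y left, z up. Station centres: front row (robot side) x -55, back row x +55; left y +110, middle 0, right -110 mm. Lower control panel along the front, x -115 to -160 mm. May be turned some degrees
- flask: conical glass flask, base 64 mm across, 105 mm high, neck 27 mm across; already stands upright on an end station of the front row (left or right). Origin at the centre of its underside, z up
- bottle: clear glass bottle with a blue screw cap, body 56 mm across, 100 mm high; already stands upright on the other end station of the front row. Origin at the centre of its underside, z up
- tall_beaker: tall, narrow glass beaker without spout, straight sides, outside 58 mm across, 115 mm high, walls 3 mm (mouth 52 mm across), about 0.1 kg; at the start upright on the bench beside the stirrer. Origin at the centre of its underside, z up
- low_beaker: low, wide glass beaker without spout, straight sides, outside 64 mm across, 74 mm high, walls 3 mm, about 0.08 kg; at the start upright on the bench beside the stirrer. Origin at the centre of its underside, z up
- steel_cup: stainless-steel rinsing cup, straight sides, 56 mm across, 62 mm high (rim bead 58 mm), about 0.09 kg; at the start upright on the bench beside the stirrer. Origin at the centre of its underside, z up
- cover: white plastic cover: disc 68 mm across, 5 mm thick, under it a boss 42 mm across, 8 mm deep, that drops loosely into the tall beaker's mouth; on top a round knob 18 mm across, 16 to 36 mm above the origin. 0.06 kg. Lies knob up on the bench beside the stirrer. Origin: centre of the boss's underside, z up. Seated (disc on the rim), its origin is 107 mm above the beaker's
Not all that is in view belongs to the job. Of the things shaped like the cover, the white one is meant.

How it is judged:
At the end, for the whole second after the job is handed in: Each vessel on its station: within 12 mm of the centre along each stirrer axis, on the top within 4 mm, upright within 0.1 rad. Cover seated on the tall beaker: within 9 mm of its axis, 4 mm of seated height, 0.1 rad. Flask and bottle upright, moved under 12 mm. All at rest (((y of flask in the frame of stirrer above 0 m and x of tall_beaker in the frame of stirrer between 0.043 and 0.067 m and y of tall_beaker in the frame of stirrer between 0.098 and 0.122 m and z of tall_beaker in the frame of stirrer between 0.051 and 0.059 m and angle between each of tall_beaker, low_beaker's own z axis and vertical below 0.1 rad and x of low_beaker in the frame of stirrer between 0.043 and 0.067 m and y of low_beaker in the frame of stirrer between -0.122 and -0.098 m and z of low_beaker in the frame of stirrer between 0.051 and 0.059 m) or (y of flask in the frame of stirrer below 0 m and x of tall_beaker in the frame of stirrer between 0.043 and 0.067 m and y of tall_beaker in the frame of stirrer between -0.122 and -0.098 m and z of tall_beaker in the frame of stirrer between 0.051 and 0.059 m and angle between each of tall_beaker, low_beaker's own z axis and vertical below 0.1 rad and x of low_beaker in the frame of stirrer between 0.043 and 0.067 m and y of low_beaker in the frame of stirrer between 0.098 and 0.122 m and z of low_beaker in the frame of stirrer between 0.051 and 0.059 m)) and x of steel_cup in the frame of stirrer between -0.067 and -0.043 m and y of steel_cup in the frame of stirrer between -0.012 and 0.012 m and z of steel_cup in the frame of stirrer between 0.051 and 0.059 m and angle between each of steel_cup, cover, flask, bottle's own z axis and vertical below 0.1 rad and horizontal distance between cover and tall_beaker below 0.009 m and z of cover in the frame of tall_beaker between 0.103 and 0.111 m and distance of each of flask, bottle from where it was at the start of the episode below 0.012 m and linear speed of each of tall_beaker, low_beaker, steel_cup, cover, flask, bottle below 0.02 m/s and angular speed of each of tall_beaker, low_beaker, steel_cup, cover, flask, bottle below 0.2 rad/s); the robot touches nothing.
It fails at once if a beaker, the cup or the cover is dropped: let go and moving faster than 0.8 m/s (a fall of more than about 3 cm) ((linear speed of tall_beaker above 0.8 m/s and contact force between the fingers and tall_beaker below 0.2 N) or (linear speed of low_beaker above 0.8 m/s and contact force between the fingers and low_beaker below 0.2 N) or (linear speed of steel_cup above 0.8 m/s and contact force between the fingers and steel_cup below 0.2 N) or (linear speed of cover above 0.8 m/s and contact force between the fingers and cover below 0.2 N)).
It also fails if it takes over 112 s, if anything falls off the work surface, if the arm or the gripper's body presses on something with over 40 N, if the wrist force passes 120 N, or if a joint passes its speed limit or range.

## Working session

There is one attempt and no reset: what is moved stays moved. The work goes in short steps, Python scripts to look and compute and a shell command to move; the robot and the scene stay as the last step left them, time stands still between calls to the robot, and variables do not carry over. Pictures are saved under pics/ and viewed, and the job is handed in when it is done.

```bash
ls -la; mkdir -p pics; cat > h.py <<'E'
import numpy as np, cv2
from rig import ctrl
def K(p):
    f=p["color"].shape[0]/2/np.tan(np.radians(p["fovy"])/2)
    return np.array([[f,0,p["cx"]],[0,f,p["cy"]],[0,0,1.]])
def save(p,name,crop=None,scale=1):
    im=p["color"][:,:,::-1].copy()
    if crop: x0,y0,x1,y1=crop; im=im[y0:y1,x0:x1]
    if scale!=1: im=cv2.resize(im,None,fx=scale,fy=scale,interpolation=cv2.INTER_CUBIC)
    cv2.imwrite("pics/"+name,im)
def ray(p,u,v):
    n=cv2.undistortPoints(np.array([[[u,v]]],float),K(p),np.array(p["D"],float))[0,0]
    T=np.array(p["world_from_camera"]); d=T[:3,:3]@np.array([n[0],-n[1],-1.]); return T[:3,3],d
def atz(p,u,v,z):
    o,d=ray(p,u,v); return o+d*(z-o[2])/d[2]
def proj(p,X):
    T=np.linalg.inv(np.array(p["world_from_camera"])); c=(T[:3,:3]@np.atleast_2d(X).T).T+T[:3,3]
    c=c*np.array([1,-1,-1]); 
    return cv2.projectPoints(c,np.zeros(3),np.zeros(3),K(p),np.array(p["D"],float))[0][:,0]
def cloud(p):
    d=p["depth"]; h,w=d.shape; vv,uu=np.mgrid[:h,:w]
    n=cv2.undistortPoints(np.stack([uu,vv],-1).reshape(-1,1,2).astype(float),K(p),np.array(p["D"],float))[:,0].reshape(h,w,2)
    c=np.stack([n[...,0]*d,-n[...,1]*d,-d],-1); T=np.array(p["world_from_camera"])
    return c@T[:3,:3].T+T[:3,3]
E
python3 - <<'E'
from h import *
for n in ["scene","top","wrist"]:
    p=ctrl.get_image(n); save(p,n+"0.png",scale=1.5); print(n,p["fovy"],p["D"],np.round(p["world_from_camera"],3).tolist())
s=ctrl.get_state(); print(s)
E
```

```text
total 12
drwxr-xr-x  3 agent agent 4096 Dec  7 07:19 .
drwxr-xr-x 23 root  root  4096 Dec  7 07:19 ..
drwxr-xr-x  2 agent agent 4096 Dec  7 07:19 pics
scene 53.46425820987512 [-0.09945356  0.          0.          0.          0.        ] [[-0.193, -0.519, 0.832, 1.32], [0.981, -0.091, 0.171, 0.189], [-0.014, 0.85, 0.527, 0.623], [0.0, 0.0, 0.0, 1.0]]
top 48.80222719319391 [0.04514908 0.         0.         0.         0.        ] [[0.029, 0.997, -0.07, 0.35], [-1.0, 0.03, 0.002, 0.004], [0.004, 0.07, 0.998, 1.206], [0.0, 0.0, 0.0, 1.0]]
wrist 58.146532444463645 [-0.02956002  0.          0.          0.          0.        ] [[0.27, 0.931, 0.247, 0.238], [-0.963, 0.261, 0.067, -0.582], [-0.002, -0.256, 0.967, 0.383], [0.0, 0.0, 0.0, 1.0]]
{'time_s': 0.15, 'joint_pos': array([-1.39346688e+00,  4.94080144e-01,  1.34595008e+00, -5.06043002e-05,
        1.30251778e+00, -9.55186649e-02]), 'joint_velocities': array([ 1.20790843e-03, -1.81675294e-03, -2.20977859e-03, -1.05395140e-03,
       -1.44311250e-03, -7.75333040e-05]), 'joint_torque': array([ 3.41419211e-03, -8.79201150e+01, -3.82048237e+01,  7.07913679e-02,
        5.02919464e-02, -5.06521519e-05]), 'position': array([ 0.1683514 , -0.6016254 ,  0.23246367]), 'orientation': array([-2.50244561e+00,  1.89829595e+00,  1.15532946e-03]), 'ft_force': array([-0.53844526, -0.45578081, -0.13186663]), 'torque': array([0.04309418, 0.04539934, 0.00497452]), 'width': 0.09136867781992251}
```

View pics/scene0.png

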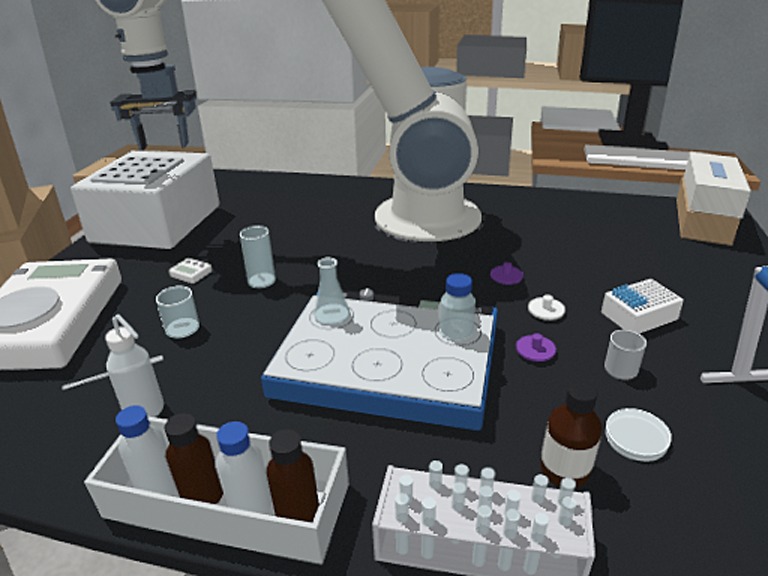

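View pics/top0.png

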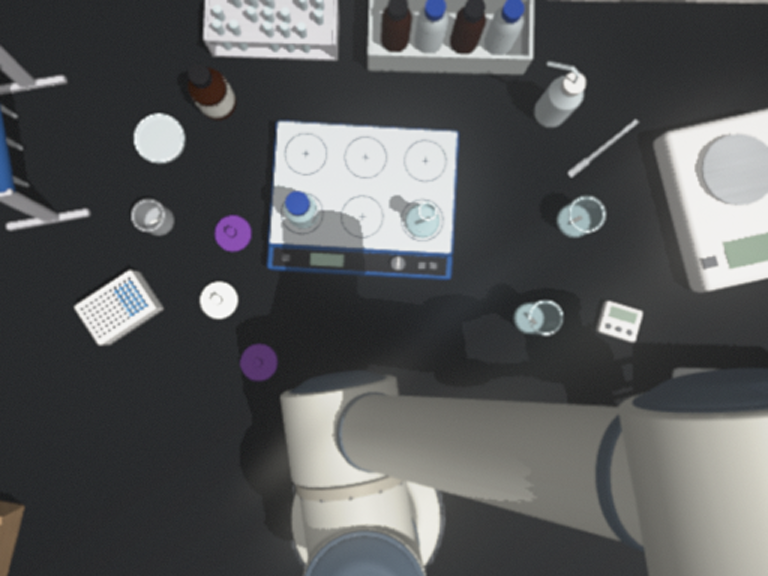

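View pics/wrist0.png

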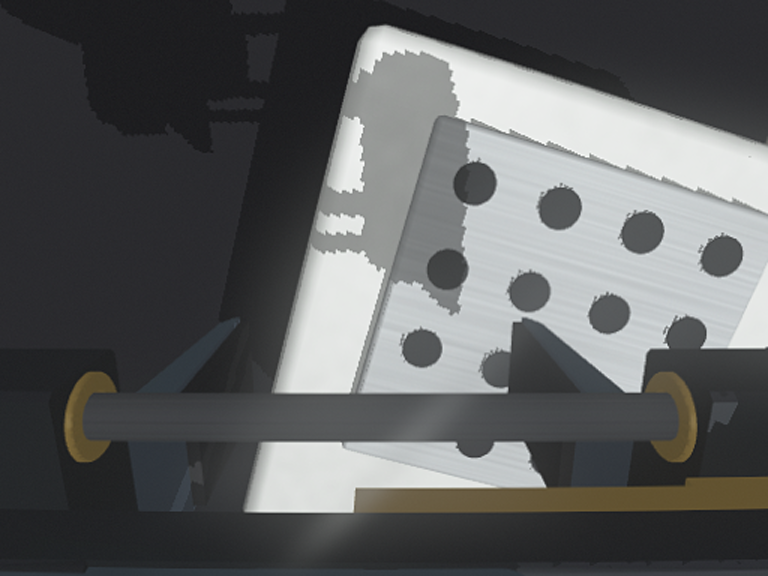

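```bash
python3 - <<'E'
from h import *
P={}
for n in ["scene","top"]:
    p=ctrl.get_image(n)
    np.save(n+"_p.npy",p,allow_pickle=True)
    for q in ["stirrer","flask","bottle","tall_beaker","low_beaker","steel_cup","cover"]:
        for r in ctrl.spot_point(p,q):
            print(n,q,round(r["score"],2),np.round(r["xyz"],3),np.round(proj(p,r["xyz"])[0]))
E
```

```text
scene stirrer 0.58 [ 0.606  0.022 -0.004] [258. 248.]
scene flask 0.8 [ 0.546 -0.08   0.053] [223. 211.]
scene flask 0.73 [ 0.537  0.412 -0.005] [415. 247.]
scene bottle 0.91 [0.558 0.131 0.056] [304. 222.]
scene bottle 0.42 [ 0.539  0.409 -0.005] [413. 248.]
scene tall_beaker 0.95 [ 0.374 -0.301 -0.002] [173. 188.]
scene low_beaker 0.87 [ 0.56  -0.38  -0.002] [122. 219.]
scene steel_cup 0.75 [ 0.537  0.411 -0.002] [414. 246.]
scene cover 0.81 [0.519 0.267 0.   ] [357. 235.]
scene cover 0.78 [ 0.279  0.206 -0.002] [337. 186.]
scene cover 0.71 [0.383 0.287 0.001] [363. 207.]
top stirrer 0.79 [0.604 0.021 0.004] [243. 129.]
top flask 0.91 [ 0.546 -0.09   0.056] [282. 147.]
top bottle 0.62 [0.553 0.134 0.056] [201. 142.]
top tall_beaker 0.61 [0.553 0.13  0.052] [203. 142.]
top low_beaker 0.82 [ 0.563 -0.383  0.001] [384. 147.]
top cover 0.95 [ 0.52   0.266 -0.005] [157. 155.]
top cover 0.94 [ 0.39   0.289 -0.001] [146. 200.]
top cover 0.64 [0.277 0.212 0.   ] [172. 241.]
```

The views agree. In the scene view the tall beaker is at (173,188), the low beaker at (122,219), the steel cup at (414,246), the flask at front-right (223,211) and the bottle at front-left (304,222). There are three cover-shaped things, at scene px (357,235), (337,186) and (363,207). The first two are purple. Only (363,207), which is top-view (146,200), is white, so that should be the cover. I'll confirm it in a crop and measure more precisely.

```bash
python3 - <<'E'
from h import *
s=np.load("scene_p.npy",allow_pickle=True).item(); t=np.load("top_p.npy",allow_pickle=True).item()
a=s["color"][165:265,320:450]; b=t["color"][120:260,80:190]
A=cv2.resize(a[:,:,::-1],None,fx=3,fy=3,interpolation=cv2.INTER_CUBIC);B=cv2.resize(b[:,:,::-1],(int(110*3),420),interpolation=cv2.INTER_CUBIC)
H=np.zeros((420,A.shape[1]+B.shape[1],3),np.uint8);H[:300,:390]=A;H[:,390:]=B
cv2.imwrite("pics/covers.png",H)
save(t,"stir_top.png",(170,70,320,195),5)
save(s,"stir_sc.png",(165,170,345,295),4)
E
```

```text
(no output)
```

View pics/covers.png

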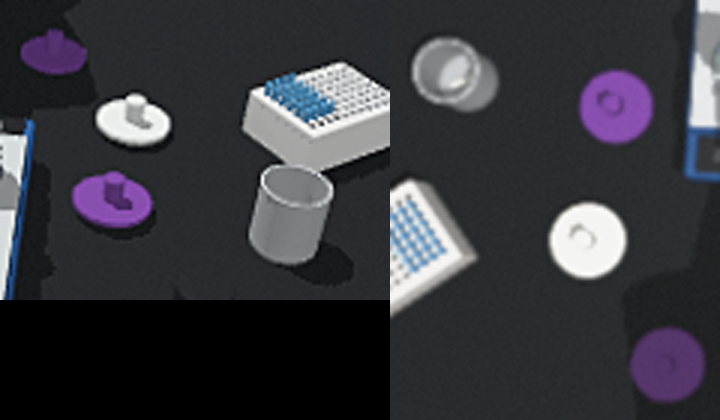

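View pics/stir_top.png

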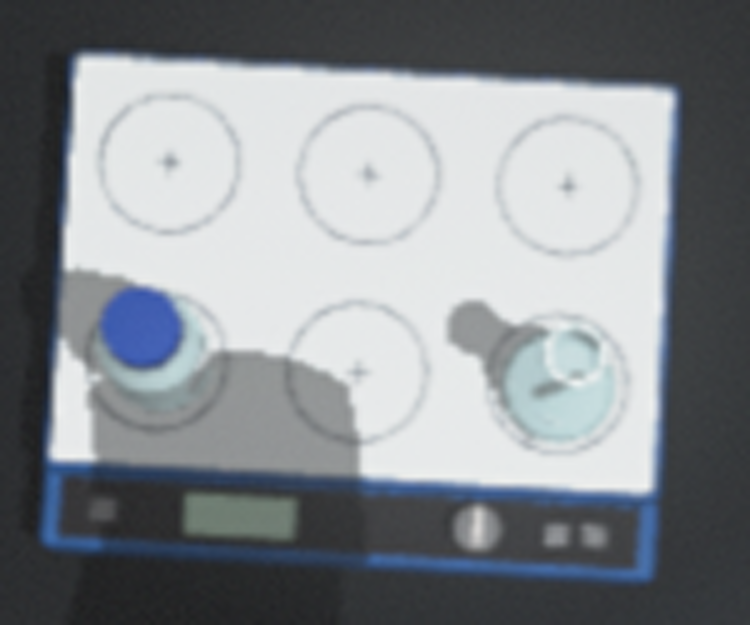

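View pics/stir_sc.png

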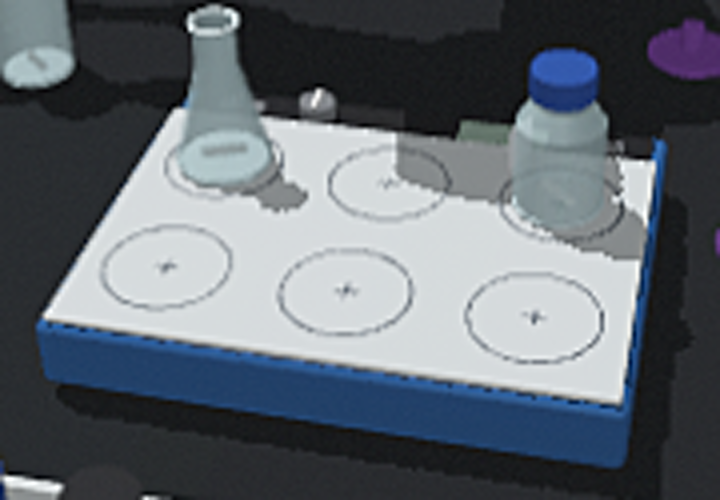

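The enlarged crop confirms it: only the cover at top px (146,200) is white, and its two look-alikes are purple. The ring crosses are clearly visible in both views. Next I'll fit the stirrer pose to the crosses and the objects to their silhouettes, using both views.

```bash
cat > fit.py <<'E'
from h import *
from scipy.optimize import minimize, least_squares
DIM={"tall_beaker":[(0,.029),(.115,.029)],"low_beaker":[(0,.032),(.074,.032)],"steel_cup":[(0,.028),(.062,.029)],
 "flask":[(0,.032),(.02,.032),(.07,.0135),(.105,.0135)],"bottle":[(0,.028),(.07,.028),(.1,.018)],"cover":[(0,.021),(.008,.034),(.013,.034),(.036,.009)]}
def mask(p,name,X,S=4):
    m=np.zeros((384*S,512*S),np.uint8); th=np.linspace(0,2*np.pi,40,endpoint=False)
    pr=DIM[name]
    for (z0,r0),(z1,r1) in zip(pr[:-1],pr[1:]):
        pts=np.vstack([np.c_[X[0]+r*np.cos(th),X[1]+r*np.sin(th),np.full(40,X[2]+z)] for z,r in((z0,r0),(z1,r1))])
        q=proj(p,pts); q=(q+.5)*S-.5
        cv2.fillConvexPoly(m,cv2.convexHull(np.round(q).astype(np.int32)),1)
    return cv2.resize(m.astype(np.float32),(512,384),interpolation=cv2.INTER_AREA)
def fit(name,views,x0,fixz=False):
    f=lambda x:sum(np.abs(mask(p,name,x)-s).sum()/s.sum() for p,s in views)
    best=None
    for d in (0.01,0.005):
        x=x0 if best is None else best
        r=minimize(f,x,method="Nelder-Mead",options=dict(initial_simplex=np.vstack([x]+[x+d*e for e in np.eye(3)]),xatol=2e-4,fatol=1e-4)); best=r.x
    return r.x,r.fun
E
python3 - <<'E'
from fit import *
s=ctrl.get_image("scene"); t=ctrl.get_image("top")
# crosses
tc=np.array([(170,162),(368,174),(567,186),(358,372)]);tc=(tc+.5)/5-.5+[170,70]
sc=np.array([(535,318),(346,291),(167,267),(388,183)]);sc=(sc+.5)/4-.5+[165,170]
L=np.array([(.055,.11,0),(.055,0,0),(.055,-.11,0),(-.055,0,0)])
for nm,vs in (("top",[(t,tc)]),("scene",[(s,sc)]),("both",[(t,tc),(s,sc)])):
    def W(x):
        c,si=np.cos(x[2]),np.sin(x[2]); return np.c_[x[0]+c*L[:,0]-si*L[:,1],x[1]+si*L[:,0]+c*L[:,1],np.full(4,x[3] if nm=="both" else .055)]
    r=least_squares(lambda x:np.concatenate([(proj(p,W(x))-q).ravel() for p,q in vs]),[.6,.02,0,.055]); print(nm,np.round(r.x,4),np.abs(r.fun).max().round(2)); 
print(W(r.x).round(4))
guess={"tall_beaker":(.374,-.301,0),"low_beaker":(.562,-.381,0),"steel_cup":(.537,.411,0),"cover":(.387,.288,0),"flask":(.546,-.087,.055),"bottle":(.556,.132,.055)}
for n,g in guess.items():
    vs={}
    for nm,p in(("scene",s),("top",t)):
        c=[]
        for r in ctrl.silhouettes(p,n):
            m=mask(p,n,g)>.5; iou=(m&r["pixels"]).sum()/(m|r["pixels"]).sum(); c.append((iou,r["score"],r["pixels"]))
        if c:
            b=max(c,key=lambda k:k[0])
            print(n,nm,len(c),"iou %.2f score %.2f"%b[:2])
            if b[0]>.4: vs[nm]=(p,b[2].astype(float))
    for k in list(vs)+["both"]:
        v=list(vs.values()) if k=="both" else [vs[k]]
        print("   ",k,*[np.round(z,4) for z in fit(n,v,np.array(g,float))])
E
```

```text
top [ 0.6056  0.0222 -0.028   0.055 ] 0.19
scene [ 0.6038  0.021  -0.0266  0.055 ] 0.22
both [ 0.6053  0.0218 -0.0275  0.0563] 0.38
[[ 0.6634  0.1302  0.0563]
 [ 0.6603  0.0202  0.0563]
 [ 0.6573 -0.0897  0.0563]
 [ 0.5504  0.0233  0.0563]]
tall_beaker scene 2 iou 0.84 score 0.91
tall_beaker top 1 iou 0.89 score 0.84
    scene [ 0.373  -0.2974 -0.0006] 0.0901
    top [ 0.3751 -0.2986 -0.0051] 0.0505
    both [ 3.748e-01 -2.965e-01  2.000e-04] 0.1501
low_beaker scene 1 iou 0.93 score 0.76
low_beaker top 1 iou 0.95 score 0.63
    scene [ 5.585e-01 -3.814e-01 -2.000e-04] 0.0498
    top [ 0.5622 -0.3791  0.005 ] 0.0393
    both [ 0.5622 -0.3793  0.0031] 0.0989
steel_cup scene 2 iou 0.92 score 0.89
steel_cup top 1 iou 0.92 score 0.92
    scene [0.5398 0.4084 0.0023] 0.0705
    top [0.5381 0.4099 0.0043] 0.0485
    both [0.5384 0.4101 0.0011] 0.1364
cover scene 3 iou 0.89 score 0.63
cover top 3 iou 0.83 score 0.91
    scene [ 0.3893  0.2872 -0.0005] 0.1039
    top [0.3916 0.29   0.0004] 0.0531
    both [0.3916 0.2885 0.0017] 0.182
flask scene 1 iou 0.83 score 0.67
flask top 1 iou 0.88 score 0.69
    scene [ 0.5438 -0.0871  0.0583] 0.1403
    top [ 0.5563 -0.09   -0.0109] 0.0779
    both [ 0.5454 -0.0862  0.0593] 0.2767
bottle scene 1 iou 0.85 score 0.67
bottle top 3 iou 0.00 score 0.58
    scene [0.5562 0.1301 0.0595] 0.0997
    both [0.5562 0.1301 0.0595] 0.0997
```

Stirrer centre is (0.605, 0.022), yaw −0.0275, top about 0.055–0.056, which matches the text. That puts the targets at tall (0.657,−0.090), low (0.663,0.130) and cup (0.550,0.023). I'll move over the tall beaker first.

```bash
python3 -m crank '[0.0207,0.0305,0,0,0,-0.0302,-1,0.0207,0.0305,0,0,0,-0.0302,-1,0.0207,0.0305,0,0,0,-0.0302,-1,0.0207,0.0305,0,0,0,-0.0302,-1,0.0207,0.0305,0,0,0,-0.0302,-1,0.0207,0.0305,0,0,0,-0.0302,-1,0.0207,0.0305,0,0,0,-0.0302,-1,0.0207,0.0305,0,0,0,-0.0302,-1,0.0207,0.0305,0,0,0,-0.0302,-1,0.0207,0.0305,0,0,0,-0.0302,-1,0,0,0,0,0,0,-1,0,0,0,0,0,0,-1]' 15
cat > st.py <<'E'
from h import *
from scipy.spatial.transform import Rotation as R
s=ctrl.get_state(); M=R.from_rotvec(s["orientation"]).as_matrix()
print("t",round(s["time_s"],2),"pos",np.round(s["position"],4),"yaw_x",round(np.degrees(np.arctan2(M[1,0],M[0,0])),2),"z",np.round(M[:,2],4),"w",round(s["width"],4),"F",np.round(s["ft_force"],2),"q",np.round(s["joint_pos"],2))
E
python3 st.py
python3 - <<'E'
from h import *
p=ctrl.get_image("wrist"); save(p,"w1.png",scale=1.5)
for r in ctrl.spot_point(p,"tall_beaker"): print(r["score"],np.round(r["xyz"],4))
E
```

```text
time_s: 2.85
position: [0.3758, -0.2965, 0.2331]
orientation: [2.191, -2.251, 0.001]
ft_force: [0.3, -0.6, -0.2]
width: 0.0912
t 2.85 pos [ 0.3758 -0.2965  0.2331] yaw_x -91.55 z [ 2.e-04 -4.e-04 -1.e+00] w 0.0912 F [ 0.32 -0.62 -0.16] q [-0.79  0.29  1.69 -0.    1.16  0.81]
0.8 [ 0.3746 -0.2978 -0.0016]
```

View pics/w1.png

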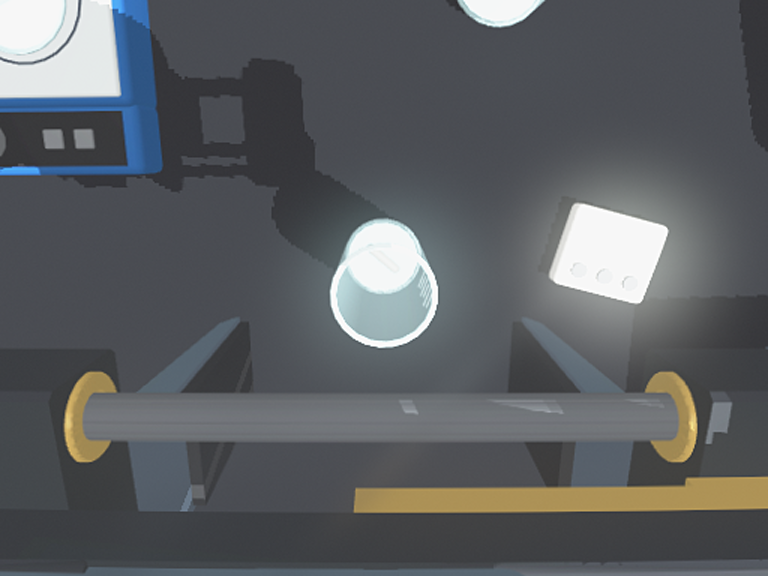

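The wrist view shows the beaker rim centred at (384,290), midway between the fingers (245 and 515), and the timer off to the right at (610,250). The wrist network's fix, (0.3746,−0.2978), agrees with the two fixed cameras, so I'll descend and grip.

```bash
python3 -m crank '[-0.001,-0.001,-0.025,0,0,0,-1,0,0,-0.03,0,0,0,-1,0,0,-0.03,0,0,0,-1,0,0,-0.03,0,0,0,-1,0,0,-0.02,0,0,0,-1,0,0,-0.018,0,0,0,-1,0,0,0,0,0,0,-1,0,0,0,0,0,0,-1,0,0,0,0,0,0,0.3,0,0,0,0,0,0,0.5,0,0,0,0,0,0,1,0,0,0,0,0,0,1,0,0,0,0,0,0,1,0,0,0,0,0,0,1,0,0,0,0,0,0,1,0,0,0,0,0,0,1]' 15; python3 st.py
```

```text
time_s: 4.55
position: [0.3746, -0.298, 0.0802]
orientation: [2.189, -2.254, 0.001]
ft_force: [-1.3, -0.2, 7.0]
width: 0.0586
t 4.55 pos [ 0.3746 -0.298   0.0802] yaw_x -91.67 z [ 4.e-04 -4.e-04 -1.e+00] w 0.0586 F [-1.31 -0.17  7.02] q [-0.8   0.52  1.86 -0.    0.76  0.8 ]
```

```bash
python3 -m crank '[0,0,0.005,0,0,0,1,0,0,0.01,0,0,0,1,0,0,0.025,0,0,0,1,0,0,0.03,0,0,0,1,0,0,0.03,0,0,0,1,0,0,0.02,0,0,0,1,0,0,0,0,0,0,1,0,0,0,0,0,0,1]'; python3 st.py
```

```text
time_s: 5.35
position: [0.3743, -0.2978, 0.2002]
orientation: [-2.189, 2.254, -0.001]
ft_force: [-0.3, -0.5, -1.0]
width: 0.0587
t 5.35 pos [ 0.3743 -0.2978  0.2002] yaw_x -91.67 z [ 6.e-04 -5.e-04 -1.e+00] w 0.0587 F [-0.28 -0.45 -0.99] q [-0.8   0.33  1.74  0.    1.07  0.8 ]
```

```bash
python3 -m crank '[0.02,0.005,0,0,0,0,1,0.04,0.01,0,0,0,0,1,0.04,0.01,0,0,0,0,1,0.04,0.01,0,0,0,0,1,0.04,0.015,0,0,0,0,1,0.04,0.03,0,0,0,0,1,0.04,0.03,0,0,0,0,1,0.023,0.03,0,0,0,0,1,0,0.03,0,0,0,0,1,0,0.02,0,0,0,0,1,0,0.018,0,0,0,0,1,0,0,0,0,0,0,1,0,0,0,0,0,0,1,0,0,0,0,0,0,1]'; python3 st.py
python3 - <<'E'
from h import *
for n in("scene","top"):
    p=ctrl.get_image(n); save(p,n+"2.png",(150,60,360,300) if n=="scene" else (150,50,350,220),2.5)
    for r in ctrl.spot_point(p,"tall_beaker"): print(n,round(r["score"],2),np.round(r["xyz"],4))
E
```

```text
time_s: 6.75
position: [0.6572, -0.091, 0.2]
orientation: [2.188, -2.255, 0.0]
ft_force: [0.4, 0.1, -1.5]
width: 0.0587
t 6.75 pos [ 0.6572 -0.091   0.2   ] yaw_x -91.73 z [ 0.e+00 -3.e-04 -1.e+00] w 0.0587 F [ 0.38  0.14 -1.48] q [-0.23  0.58  1.28 -0.    1.28  1.37]
top 0.61 [ 0.6549 -0.0949  0.1203]
```

View pics/scene2.png

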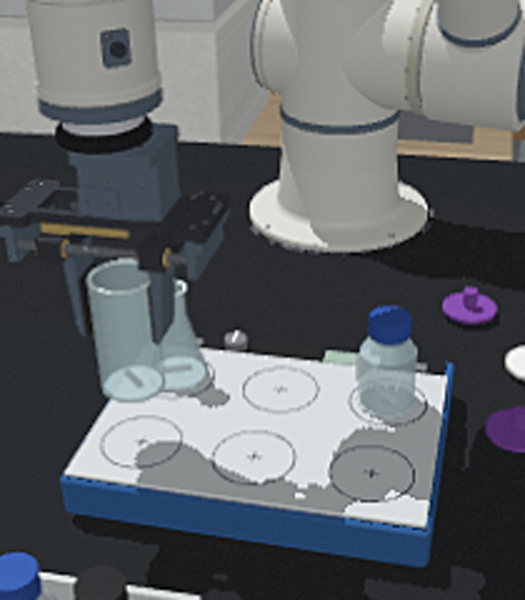

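The beaker hangs upright about 65 mm above the back-right ring, with its bottom at crop (135,380) and the ring at (142,440), clear of the flask. Lowering it gently.

```bash
python3 -m crank '[0,0.001,-0.015,0,0,0,1,0,0,-0.02,0,0,0,1,0,0,-0.015,0,0,0,1,0,0,-0.007,0,0,0,1,0,0,-0.003,0,0,0,1,0,0,-0.002,0,0,0,1,0,0,-0.002,0,0,0,1,0,0,0,0,0,0,1]'; python3 st.py
```

```text
time_s: 7.75
position: [0.6576, -0.0889, 0.1363]
orientation: [-2.189, 2.253, -0.001]
ft_force: [-0.9, 0.6, -0.9]
width: 0.0587
t 7.75 pos [ 0.6576 -0.0889  0.1363] yaw_x -91.67 z [ 6.e-04 -1.e-04 -1.e+00] w 0.0587 F [-0.87  0.61 -0.94] q [-0.22  0.64  1.35 -0.    1.15  1.38]
```

```bash
python3 -m crank '[0,0,-0.001,0,0,0,1,0,0,-0.001,0,0,0,1,0,0,0,0,0,0,1]'; python3 st.py
```

```text
time_s: 8.05
position: [0.6578, -0.089, 0.1351]
orientation: [-2.188, 2.253, -0.002]
ft_force: [-2.5, 0.2, 11.0]
width: 0.0588
t 8.05 pos [ 0.6578 -0.089   0.1351] yaw_x -91.67 z [ 1.5e-03 -5.0e-04 -1.0e+00] w 0.0588 F [-2.55  0.16 10.96] q [-0.22  0.64  1.35 -0.    1.15  1.38]
```

Contact is confirmed at 11 N. Releasing slowly, then lifting away.

```bash
python3 -m crank '[0,0,0,0,0,0,0,0,0,0,0,0,0,-0.6,0,0,0,0,0,0,-0.8,0,0,0,0,0,0,-0.8,0,0,0,0,0,0,-0.8,0,0,0.01,0,0,0,-0.8,0,0,0.03,0,0,0,-0.8,0,0,0.04,0,0,0,-0.8,0,0,0.04,0,0,0,-0.8,0,0,0.04,0,0,0,-0.8,0,0,0,0,0,0,-0.8]'; python3 st.py
python3 - <<'E'
from fit import *
s=ctrl.get_image("scene"); t=ctrl.get_image("top"); save(s,"scene3.png",scale=1.5)
vs=[]
for nm,p in(("scene",s),("top",t)):
    for r in ctrl.spot_point(p,"tall_beaker")[:2]: print(nm,round(r["score"],2),np.round(r["xyz"],4))
    rs=[r["pixels"] for r in ctrl.silhouettes(p,"tall_beaker")]
    m=mask(p,"tall_beaker",(.657,-.09,.055))>.5
    rs=[q for q in rs if (q&m).sum()/(q|m).sum()>.5]
    if rs: v=[(p,rs[0].astype(float))]; vs+=v; print(nm,fit("tall_beaker",v,np.array([.657,-.09,.055])))
E
```

```text
time_s: 9.15
position: [0.6596, -0.0893, 0.3008]
orientation: [-2.185, 2.25, -0.013]
ft_force: [-0.2, 0.1, -0.3]
width: 0.0824
t 9.15 pos [ 0.6596 -0.0893  0.3008] yaw_x -91.67 z [ 0.0096 -0.0022 -1.    ] w 0.0824 F [-0.2   0.14 -0.32] q [-0.22  0.5   1.15  0.    1.49  1.38]
scene 0.57 [ 0.6548 -0.0923  0.0518]
scene (array([ 0.64163224, -0.09559589,  0.04630293]), np.float64(0.04522317932654659))
```

View pics/scene3.png

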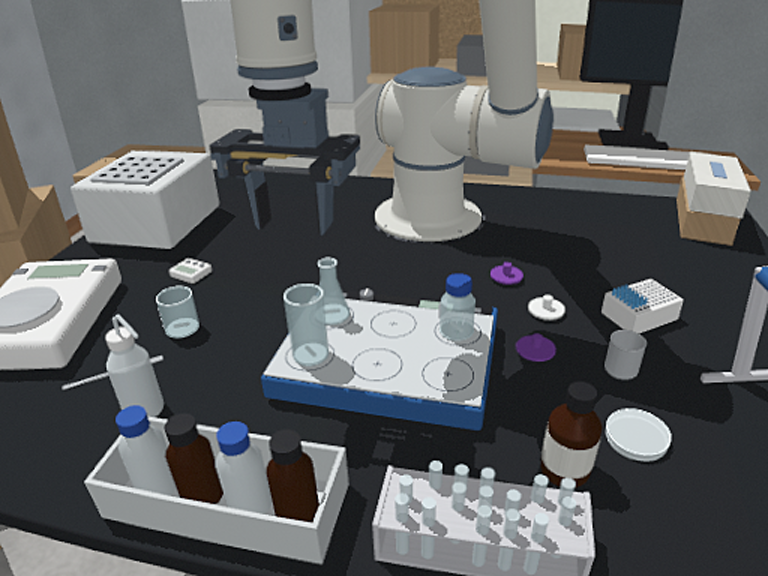

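The tall beaker stands in the back-right ring, with the ring visible around its base at (310,355); a top view will come once the arm is clear. Next is the low beaker.

```bash
python3 -m crank '[-0.005,-0.015,0,0,0,0,-1,-0.011,-0.033,0,0,0,0,-1,-0.011,-0.033,0,0,0,0,-1,-0.011,-0.033,0,0,0,0,-1,-0.011,-0.033,-0.02,0,0,0,-1,-0.011,-0.033,-0.02,0,0,0,-1,-0.011,-0.033,-0.02,0,0,0,-1,-0.011,-0.033,-0.02,0,0,0,-1,-0.01,-0.033,-0.02,0,0,0,-1,-0.005,-0.012,0,0,0,0,-1,0,0,0,0,0,0,-1,0,0,0,0,0,0,-1]'; python3 st.py
python3 - <<'E'
from h import *
p=ctrl.get_image("wrist"); save(p,"w4.png",scale=1.5)
for r in ctrl.spot_point(p,"low_beaker"): print(r["score"],np.round(r["xyz"],4))
t=ctrl.get_image("top"); save(t,"top4.png",(150,50,350,220),4)
for q in("tall_beaker","low_beaker"):
  for r in ctrl.spot_point(t,q): print(q,r["score"],np.round(r["xyz"],4))
E
```

```text
time_s: 10.65
position: [0.5604, -0.3798, 0.1943]
orientation: [-2.188, 2.254, -0.0]
ft_force: [0.7, 0.5, 0.3]
width: 0.0916
t 10.65 pos [ 0.5604 -0.3798  0.1943] yaw_x -91.7 z [ 3.e-04  1.e-04 -1.e+00] w 0.0916 F [0.67 0.53 0.34] q [-0.68  0.6   1.25  0.    1.29  0.92]
0.79 [ 0.5659 -0.3834  0.0014]
tall_beaker 0.85 [ 0.6549 -0.089   0.0579]
low_beaker 0.66 [ 0.5634 -0.3787  0.0022]
```

View pics/w4.png

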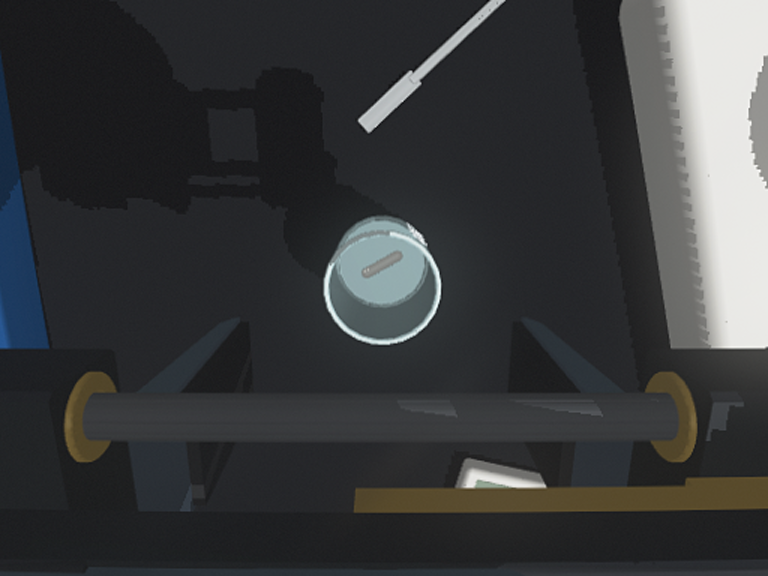

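View pics/top4.png

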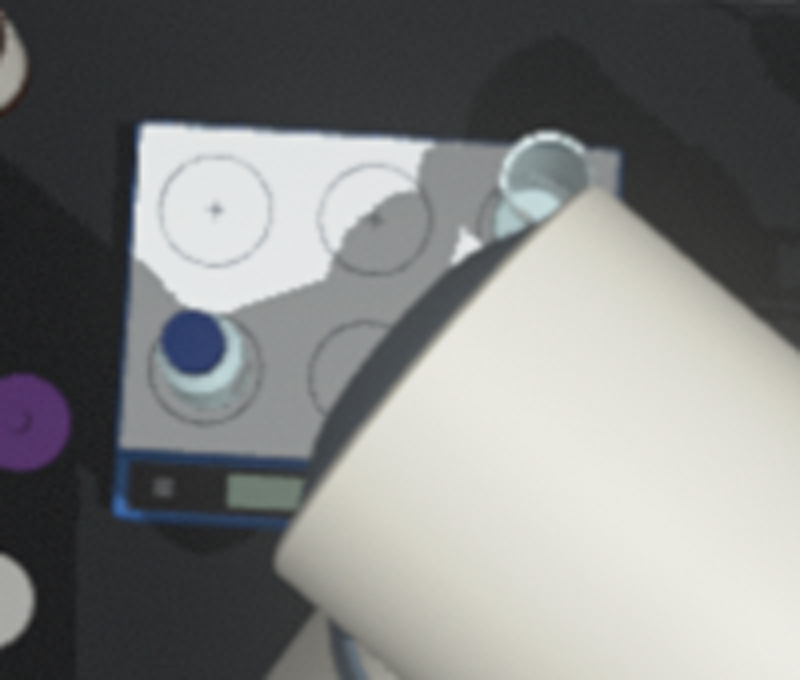

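The wrist view shows the low beaker rim centred at (382,288) between the fingers, and the top view shows the tall beaker inside its ring. The low beaker's x averages about 0.563. Descending to grip at z = 0.048.

```bash
python3 -m crank '[0.0025,-0.001,-0.025,0,0,0,-1,0,0,-0.03,0,0,0,-1,0,0,-0.03,0,0,0,-1,0,0,-0.03,0,0,0,-1,0,0,-0.02,0,0,0,-1,0,0,-0.011,0,0,0,-1,0,0,0,0,0,0,-1,0,0,0,0,0,0,0,0,0,0,0,0,0,0.5,0,0,0,0,0,0,1,0,0,0,0,0,0,1,0,0,0,0,0,0,1,0,0,0,0,0,0,1,0,0,0,0,0,0,1]' 15; python3 st.py
```

```text
time_s: 12.3
position: [0.5633, -0.3812, 0.0488]
orientation: [-2.189, 2.254, -0.002]
ft_force: [-1.7, 0.4, 7.5]
width: 0.0645
t 12.3 pos [ 0.5633 -0.3812  0.0488] yaw_x -91.67 z [ 1.1e-03 -8.0e-04 -1.0e+00] w 0.0645 F [-1.71  0.38  7.47] q [-0.68  0.77  1.36  0.    1.01  0.92]
```

```bash
python3 -m crank '[0,0,0.005,0,0,0,1,0,0,0.01,0,0,0,1,0,0,0.027,0,0,0,1,0,0,0.04,0,0,0,1,0,0,0.04,0,0,0,1,0,0,0.04,0,0,0,1,0,0,0.03,0,0,0,1,0,0,0.02,0,0,0,1,0,0,0,0,0,0,1,0,0,0,0,0,0,1]'; python3 st.py
```

```text
time_s: 13.3
position: [0.5627, -0.3808, 0.2602]
orientation: [-2.189, 2.254, -0.001]
ft_force: [-0.5, -0.0, -2.1]
width: 0.0644
t 13.3 pos [ 0.5627 -0.3808  0.2602] yaw_x -91.68 z [ 3.e-04 -3.e-04 -1.e+00] w 0.0644 F [-0.46 -0.02 -2.06] q [-0.68  0.55  1.16 -0.    1.43  0.92]
```

```bash
python3 -m crank '[0.003,0.015,0,0,0,0,1,0.007,0.036,0,0,0,0,1,0.007,0.036,0,0,0,0,1,0.007,0.036,0,0,0,0,1,0.007,0.036,0,0,0,0,1,0.007,0.036,0,0,0,0,1,0.007,0.036,0,0,0,0,1,0.007,0.036,0,0,0,0,1,0.007,0.036,0,0,0,0,1,0.007,0.036,0,0,0,0,1,0.007,0.036,0,0,0,0,1,0.007,0.036,0,0,0,0,1,0.007,0.036,0,0,0,0,1,0.007,0.036,0,0,0,0,1,0.006,0.028,0,0,0,0,1,0,0,0,0,0,0,1,0,0,0,0,0,0,1,0,0,0,0,0,0,1]'; python3 st.py
python3 - <<'E'
from h import *
s=ctrl.get_image("scene"); save(s,"scene5.png",(150,30,380,300),2.2)
E
```

```text
time_s: 15.1
position: [0.6623, 0.1296, 0.2593]
orientation: [2.188, -2.253, -0.001]
ft_force: [0.1, -0.6, -0.2]
width: 0.0648
t 15.1 pos [0.6623 0.1296 0.2593] yaw_x -91.69 z [-1.3e-03 -4.0e-04 -1.0e+00] w 0.0648 F [ 0.11 -0.58 -0.16] q [ 0.1   0.55  1.17 -0.    1.42  1.71]
```

View pics/scene5.png

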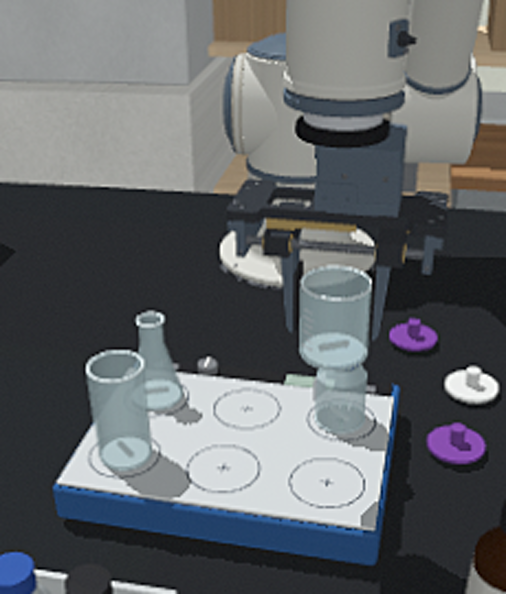

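The low beaker hangs above the back-left station and the tall beaker stands in its ring at crop (125,455). Lowering.

```bash
python3 -m crank '[0.001,0.0005,-0.02,0,0,0,1,0,0,-0.03,0,0,0,1,0,0,-0.03,0,0,0,1,0,0,-0.03,0,0,0,1,0,0,-0.02,0,0,0,1,0,0,-0.012,0,0,0,1,0,0,-0.005,0,0,0,1,0,0,-0.003,0,0,0,1,0,0,-0.002,0,0,0,1,0,0,-0.001,0,0,0,1,0,0,0,0,0,0,1]'; python3 st.py
```

```text
time_s: 16.25
position: [0.6641, 0.1307, 0.1074]
orientation: [-2.188, 2.253, -0.001]
ft_force: [0.4, 0.2, -0.5]
width: 0.0648
t 16.25 pos [0.6641 0.1307 0.1074] yaw_x -91.67 z [ 8.e-04  1.e-04 -1.e+00] w 0.0648 F [ 0.39  0.19 -0.5 ] q [ 0.11  0.69  1.33 -0.    1.11  1.71]
```

```bash
python3 -m crank '[0,0,-0.001,0,0,0,1,0,0,-0.001,0,0,0,1,0,0,-0.001,0,0,0,1,0,0,0,0,0,0,1]'; python3 st.py
```

```text
time_s: 16.65
position: [0.6639, 0.1307, 0.1039]
orientation: [-2.189, 2.254, -0.0]
ft_force: [0.1, 0.2, -0.8]
width: 0.0645
t 16.65 pos [0.6639 0.1307 0.1039] yaw_x -91.67 z [ 1.e-04  0.e+00 -1.e+00] w 0.0645 F [ 0.09  0.16 -0.77] q [0.11 0.7  1.34 0.   1.11 1.71]
```

```bash
python3 -m crank '[0,0,-0.001,0,0,0,1,0,0,-0.0005,0,0,0,1,0,0,0,0,0,0,1]'; python3 st.py
```

```text
time_s: 16.95
position: [0.664, 0.1307, 0.1037]
orientation: [-2.188, 2.253, -0.001]
ft_force: [-6.1, -0.1, 17.5]
width: 0.0652
t 16.95 pos [0.664  0.1307 0.1037] yaw_x -91.67 z [ 7.e-04  1.e-04 -1.e+00] w 0.0652 F [-6.06 -0.06 17.49] q [0.11 0.7  1.34 0.   1.11 1.71]
```

Contact at 17 N. Releasing, lifting, then going to the cup with a quarter turn so the jaws run along the stirrer's x between flask and bottle.

```bash
python3 -m crank '[0,0,0.0003,0,0,0,0.3,0,0,0,0,0,0,-0.3,0,0,0,0,0,0,-0.8,0,0,0,0,0,0,-1,0,0,0,0,0,0,-1,0,0,0,0,0,0,-1,0,0,0.01,0,0,0,-1,0,0,0.03,0,0,0,-1,0,0,0.04,0,0,0,-1,0,0,0.04,0,0,0,-1,0,0,0.03,0,0,0,-1,0,0,0,0,0,0,-1]'; python3 st.py; python3 -m crank '[-0.0105,0.0232,0,0,0,0.131,-1,-0.0105,0.0232,0,0,0,0.131,-1,-0.0105,0.0232,0,0,0,0.131,-1,-0.0105,0.0232,0,0,0,0.131,-1,-0.0105,0.0232,0,0,0,0.131,-1,-0.0105,0.0232,0,0,0,0.131,-1,-0.0105,0.0232,0,0,0,0.131,-1,-0.0105,0.0232,0,0,0,0.131,-1,-0.0105,0.0232,0,0,0,0.131,-1,-0.0105,0.0232,0,0,0,0.131,-1,-0.0105,0.0232,-0.02,0,0,0.131,-1,-0.0105,0.0232,-0.03,0,0,0.131,-1,0,0,0,0,0,0,-1,0,0,0,0,0,0,-1]'; python3 st.py
python3 - <<'E'
from h import *
p=ctrl.get_image("wrist"); save(p,"w6.png",scale=1.5)
for r in ctrl.spot_point(p,"steel_cup"): print(r["score"],np.round(r["xyz"],4))
s=ctrl.get_image("scene"); save(s,"scene6.png",scale=1.5)
for q in("tall_beaker","low_beaker"):
  for r in ctrl.spot_point(s,q): print(q,r["score"],np.round(r["xyz"],4))
t=ctrl.get_image("top"); save(t,"top6.png",(130,50,350,220),3.5)
for q in("tall_beaker","low_beaker"):
  for r in ctrl.spot_point(t,q): print(q,r["score"],np.round(r["xyz"],4))
E
```

```text
time_s: 18.15
position: [0.6659, 0.1309, 0.2585]
orientation: [-2.184, 2.249, -0.008]
ft_force: [0.0, -0.9, 0.4]
width: 0.0913
t 18.15 pos [0.6659 0.1309 0.2585] yaw_x -91.67 z [ 8.1e-03  9.0e-04 -1.0e+00] w 0.0913 F [ 0.02 -0.85  0.37] q [0.11 0.55 1.17 0.   1.41 1.71]
time_s: 19.55
position: [0.5374, 0.409, 0.2022]
orientation: [3.14, -0.045, -0.002]
ft_force: [0.4, -0.6, -0.0]
width: 0.0916
t 19.55 pos [0.5374 0.409  0.2022] yaw_x -1.64 z [-0.0012 -0.001  -1.    ] w 0.0916 F [ 0.39 -0.62 -0.04] q [ 0.56  0.59  1.25 -0.    1.3   0.59]
0.93 [0.5376 0.4097 0.0013]
tall_beaker 0.64 [ 0.6594 -0.0901  0.0535]
low_beaker 0.59 [0.6621 0.1293 0.0566]
tall_beaker 0.89 [ 0.6578 -0.0894  0.059 ]
low_beaker 0.97 [0.6642 0.1306 0.056 ]
```

View pics/w6.png

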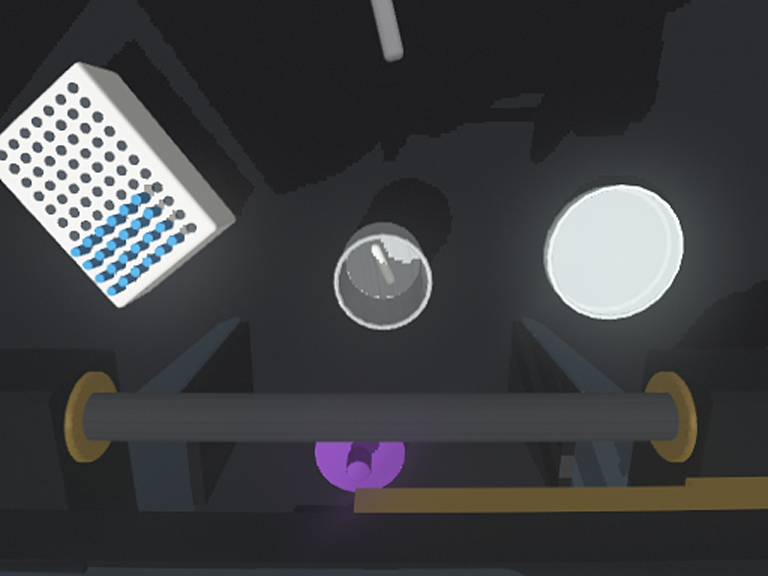

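View pics/top6.png

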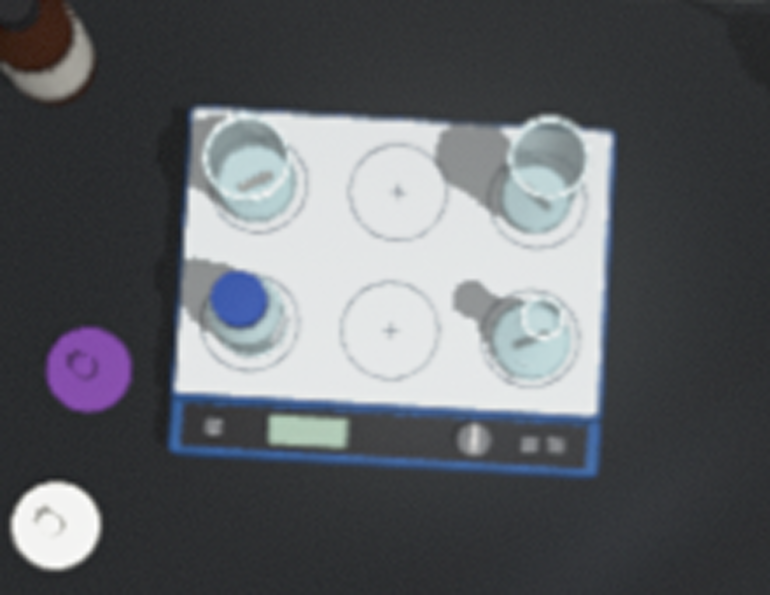

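View pics/scene6.png

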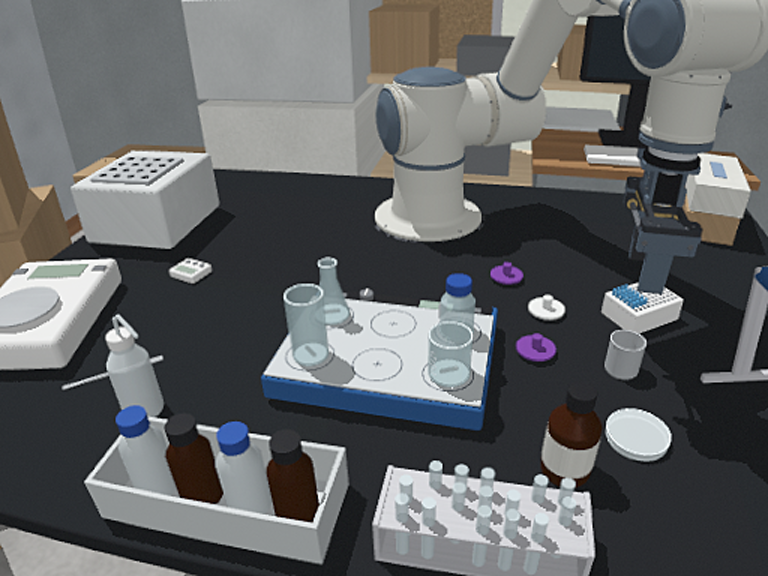

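Both beakers sit centred in their rings; the nets put tall at (0.658,−0.090) and low at (0.663,0.130). The cup rim is centred at wrist (383,280). Before descending I'll check the finger and body clearance to the tip box and the dish.

```bash
python3 - <<'E'
from h import *
for n in("top","scene","wrist"):
    p=ctrl.get_image(n); X=cloud(p); ok=(p["depth"]>0)
    m=ok&(abs(X[...,1]-.4095)<.045)&(X[...,0]>.40)&(X[...,0]<.70)&(X[...,2]>.01)&(X[...,2]<.12)
    Q=X[m]
    for a in np.arange(.40,.70,.02):
        s=Q[(Q[:,0]>=a)&(Q[:,0]<a+.02)]
        if len(s)>3: print(n,round(a,2),len(s),"zmax",s[:,2].max().round(3),"y",s[:,1].min().round(3),s[:,1].max().round(3))
E
```

```text
top 0.4 126 zmax 0.065 y 0.414 0.453
top 0.42 34 zmax 0.05 y 0.428 0.445
top 0.5 67 zmax 0.068 y 0.387 0.43
top 0.52 122 zmax 0.066 y 0.379 0.438
top 0.54 121 zmax 0.067 y 0.38 0.438
top 0.56 43 zmax 0.067 y 0.397 0.425
top 0.64 53 zmax 0.021 y 0.387 0.439
top 0.66 185 zmax 0.022 y 0.372 0.454
top 0.68 205 zmax 0.021 y 0.368 0.454
scene 0.4 162 zmax 0.059 y 0.413 0.454
scene 0.42 142 zmax 0.052 y 0.427 0.454
scene 0.5 180 zmax 0.063 y 0.388 0.43
scene 0.52 70 zmax 0.062 y 0.381 0.436
scene 0.54 188 zmax 0.062 y 0.381 0.436
scene 0.56 204 zmax 0.062 y 0.39 0.425
scene 0.64 72 zmax 0.017 y 0.386 0.437
scene 0.66 222 zmax 0.018 y 0.371 0.454
scene 0.68 265 zmax 0.017 y 0.366 0.454
wrist 0.4 1018 zmax 0.059 y 0.411 0.454
wrist 0.42 759 zmax 0.059 y 0.426 0.454
wrist 0.44 8 zmax 0.041 y 0.441 0.444
wrist 0.5 355 zmax 0.063 y 0.389 0.43
wrist 0.52 663 zmax 0.063 y 0.381 0.438
wrist 0.54 657 zmax 0.063 y 0.381 0.438
wrist 0.56 304 zmax 0.063 y 0.39 0.429
wrist 0.64 420 zmax 0.016 y 0.384 0.442
wrist 0.66 1424 zmax 0.015 y 0.371 0.454
wrist 0.68 1651 zmax 0.015 y 0.368 0.454
```

The fingers reach x = 0.478 and the tip box ends by 0.44. The body stops at z ≈ 0.10, above everything below it, so it's clear. Descending.

```bash
python3 -m crank '[0.001,0,-0.03,0,0,0,-1,0,0,-0.035,0,0,0,-1,0,0,-0.035,0,0,0,-1,0,0,-0.03,0,0,0,-1,0,0,-0.02,0,0,0,-1,0,0,-0.01,0,0,0,-1,0,0,0,0,0,0,-1,0,0,0,0,0,0,0,0,0,0,0,0,0,0.5,0,0,0,0,0,0,1,0,0,0,0,0,0,1,0,0,0,0,0,0,1,0,0,0,0,0,0,1,0,0,0,0,0,0,1]' 15; python3 st.py
```

```text
time_s: 21.5
position: [0.5391, 0.4091, 0.0432]
orientation: [-3.141, 0.044, -0.001]
ft_force: [-1.1, -0.9, 6.4]
width: 0.0561
t 21.5 pos [0.5391 0.4091 0.0432] yaw_x -1.61 z [ 5.e-04  3.e-04 -1.e+00] w 0.0561 F [-1.07 -0.86  6.4 ] q [0.56 0.77 1.38 0.   0.99 0.59]
```

```bash
python3 -m crank '[0,0,0.005,0,0,0,1,0,0,0.012,0,0,0,1,0,0,0.03,0,0,0,1,0,0,0.04,0,0,0,1,0,0,0.04,0,0,0,1,0,0,0.04,0,0,0,1,0,0,0.03,0,0,0,1,0,0,0.01,0,0,0,1,0,0,0,0,0,0,1,0,0,0,0,0,0,1]'; python3 st.py
```

```text
time_s: 22.5
position: [0.5384, 0.4087, 0.2485]
orientation: [3.14, -0.044, -0.002]
ft_force: [-0.5, -0.6, -0.9]
width: 0.0561
t 22.5 pos [0.5384 0.4087 0.2485] yaw_x -1.6 z [-1.4e-03 -9.0e-04 -1.0e+00] w 0.0561 F [-0.49 -0.63 -0.94] q [ 0.56  0.56  1.19 -0.    1.4   0.59]
```

```bash
python3 -m crank '[0.001,-0.015,0,0,0,0,1,0.001,-0.035,0,0,0,0,1,0.001,-0.035,0,0,0,0,1,0.001,-0.035,0,0,0,0,1,0.001,-0.035,0,0,0,0,1,0.001,-0.035,0,0,0,0,1,0.001,-0.035,0,0,0,0,1,0.001,-0.035,0,0,0,0,1,0.001,-0.035,0,0,0,0,1,0.001,-0.035,0,0,0,0,1,0.001,-0.035,0,0,0,0,1,0,-0.02,0,0,0,0,1,0,0,0,0,0,0,1,0,0,0,0,0,0,1,0,0,0,0,0,0,1]'; python3 st.py
python3 - <<'E'
from h import *
s=ctrl.get_image("scene"); save(s,"scene7.png",(150,30,380,300),2.2)
E
```

```text
time_s: 24.0
position: [0.5494, 0.0244, 0.2491]
orientation: [-3.141, 0.043, 0.002]
ft_force: [-0.2, 0.2, -1.7]
width: 0.0558
t 24.0 pos [0.5494 0.0244 0.2491] yaw_x -1.58 z [-1.2e-03  2.0e-04 -1.0e+00] w 0.0558 F [-0.19  0.23 -1.67] q [-0.06  0.37  1.51  0.    1.26 -0.04]
```

View pics/scene7.png

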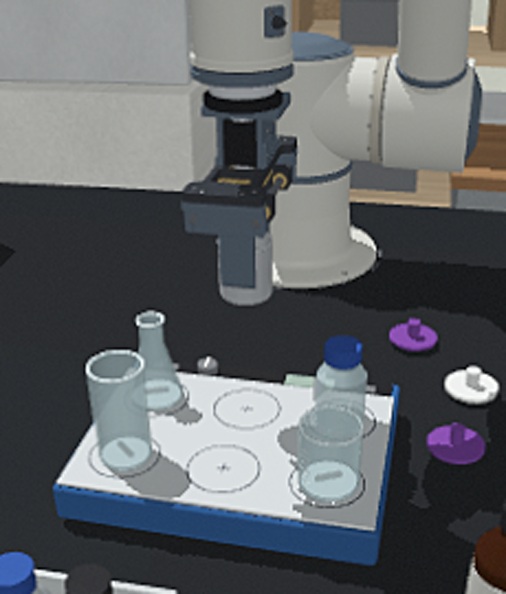

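```bash
python3 -m crank '[0.001,-0.001,-0.02,0,0,0,1,0,0,-0.03,0,0,0,1,0,0,-0.03,0,0,0,1,0,0,-0.03,0,0,0,1,0,0,-0.02,0,0,0,1,0,0,-0.01,0,0,0,1,0,0,-0.004,0,0,0,1,0,0,-0.002,0,0,0,1,0,0,-0.001,0,0,0,1,0,0,-0.001,0,0,0,1,0,0,0,0,0,0,1]'; python3 st.py
```

```text
time_s: 25.15
position: [0.5512, 0.023, 0.1022]
orientation: [3.141, -0.044, 0.001]
ft_force: [-0.2, -1.1, -1.0]
width: 0.0564
t 25.15 pos [0.5512 0.023  0.1022] yaw_x -1.6 z [ 9.e-04 -0.e+00 -1.e+00] w 0.0564 F [-0.22 -1.07 -0.97] q [-0.07  0.56  1.67  0.    0.92 -0.04]
```

```bash
python3 -m crank '[0,0,-0.001,0,0,0,1,0,0,-0.001,0,0,0,1,0,0,-0.001,0,0,0,1,0,0,-0.001,0,0,0,1,0,0,0,0,0,0,1]'; python3 st.py
```

```text
time_s: 25.65
position: [0.5509, 0.023, 0.0981]
orientation: [3.141, -0.044, 0.0]
ft_force: [-2.6, 0.6, 7.9]
width: 0.0562
t 25.65 pos [0.5509 0.023  0.0981] yaw_x -1.6 z [ 2.e-04 -0.e+00 -1.e+00] w 0.0562 F [-2.55  0.56  7.88] q [-0.07  0.56  1.67 -0.    0.91 -0.04]
```

The cup is down with 8 N contact. Releasing and moving on to the white cover.

```bash
python3 -m crank '[0,0,0,0,0,0,0.3,0,0,0,0,0,0,-0.3,0,0,0,0,0,0,-0.8,0,0,0,0,0,0,-1,0,0,0,0,0,0,-1,0,0,0,0,0,0,-1,0,0,0.01,0,0,0,-1,0,0,0.03,0,0,0,-1,0,0,0.04,0,0,0,-1,0,0,0.04,0,0,0,-1,0,0,0.03,0,0,0,-1,0,0,0,0,0,0,-1]'; python3 st.py; python3 -m crank '[-0.01,0.017,0,0,0,0,-1,-0.02,0.033,0,0,0,0,-1,-0.02,0.033,0,0,0,0,-1,-0.02,0.033,0,0,0,0,-1,-0.02,0.033,0,0,0,0,-1,-0.02,0.033,0,0,0,0,-0.5,-0.02,0.033,-0.01,0,0,0,0,-0.02,0.033,-0.03,0,0,0,0,-0.01,0.0175,-0.03,0,0,0,0,0,0,0,0,0,0,0,0,0,0,0,0,0,0]'; python3 st.py
python3 - <<'E'
from h import *
p=ctrl.get_image("wrist"); save(p,"w8.png",scale=1.5)
for r in ctrl.spot_point(p,"cover"): print(r["score"],np.round(r["xyz"],4),proj(p,r["xyz"])*1.5)
t=ctrl.get_image("top"); save(t,"top8.png",(90,50,350,250),3)
for q in("cover",):
  for r in ctrl.spot_point(t,q): print(q,r["score"],np.round(r["xyz"],4))
X=cloud(p); m=(p["depth"]>0)&(np.hypot(X[...,0]-.391,X[...,1]-.2885)<.05)
Q=X[m]; 
for lo,hi in((.025,.045),(.005,.02)):
    q=Q[(Q[:,2]>lo)&(Q[:,2]<hi)]; print(lo,len(q),q.min(0).round(4),q.max(0).round(4),np.median(q[:,2]).round(4))
E
```

```text
time_s: 26.85
position: [0.5528, 0.0229, 0.2526]
orientation: [3.141, -0.044, 0.012]
ft_force: [0.1, -0.3, -1.4]
width: 0.091
t 26.85 pos [0.5528 0.0229 0.2526] yaw_x -1.6 z [ 7.4e-03 -5.0e-04 -1.0e+00] w 0.091 F [ 0.1  -0.28 -1.35] q [-0.07  0.37  1.5  -0.    1.26 -0.04]
time_s: 27.95
position: [0.3905, 0.2884, 0.1776]
orientation: [3.14, -0.042, -0.002]
ft_force: [0.2, -0.0, -0.2]
width: 0.047
t 27.95 pos [0.3905 0.2884 0.1776] yaw_x -1.54 z [-1.1e-03 -8.0e-04 -1.0e+00] w 0.047 F [ 0.21 -0.04 -0.22] q [ 0.51  0.37  1.75 -0.    1.02  0.54]
0.92 [0.3925 0.2838 0.0035] [[382.67186144 277.31577558]]
0.64 [0.5157 0.2685 0.0016] [[570.91582826 294.55109262]]
cover 0.88 [ 2.768e-01  2.109e-01 -2.000e-04]
cover 0.86 [ 0.5179  0.2657 -0.0016]
cover 0.57 [ 0.3911  0.2875 -0.0009]
0.025 339 [0.3825 0.2786 0.0253] [0.3996 0.2967 0.0365] 0.0347
0.005 3524 [0.3575 0.2545 0.0078] [0.4246 0.3207 0.0198] 0.0119
```

View pics/w8.png

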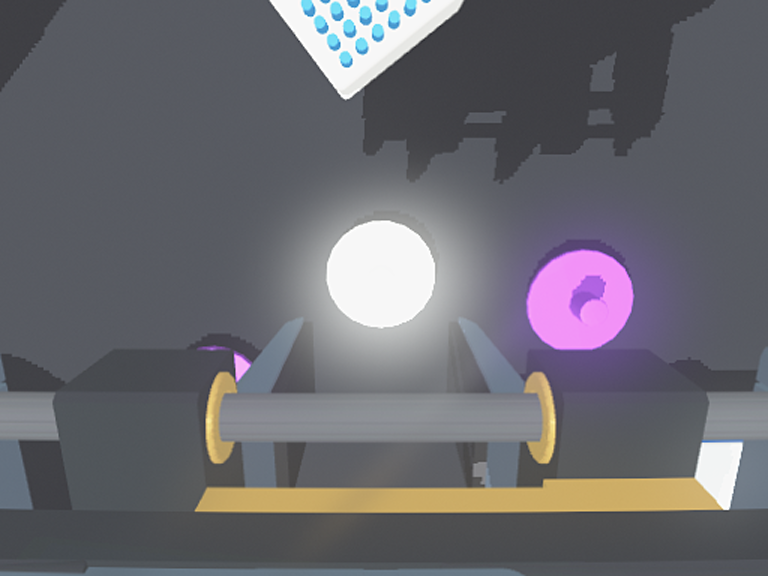

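View pics/top8.png

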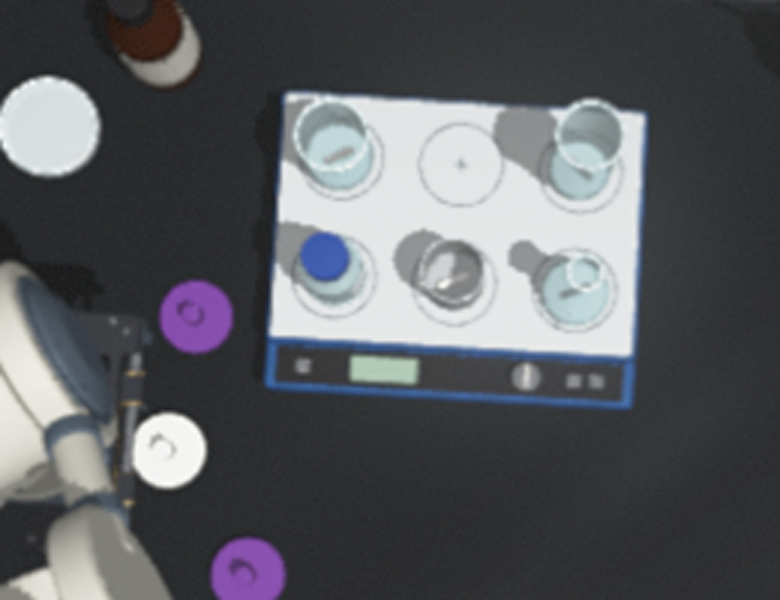

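The wrist view shows the white cover (overexposed) at (382,275) between the fingers, with the purple ones at (580,300) and (235,360) outside the jaws. Depth puts the knob axis at (0.391,0.2877), its top at 0.036 and the disc top at about 0.012–0.013, which fits the text. The cup sits centred in the front-middle ring. Descending to z = 0.036, with fingertips about 4 mm above the disc.

```bash
python3 -m crank '[0.0005,-0.0007,-0.025,0,0,0,0,0,0,-0.03,0,0,0,0,0,0,-0.03,0,0,0,0,0,0,-0.03,0,0,0,0,0,0,-0.015,0,0,0,0,0,0,-0.007,0,0,0,0,0,0,-0.003,0,0,0,0,0,0,0,0,0,0,0,0,0,0,0,0,0,0]' 15; python3 st.py
```

```text
time_s: 29.05
position: [0.392, 0.288, 0.0386]
orientation: [-3.141, 0.044, -0.002]
ft_force: [0.1, -0.6, 0.4]
width: 0.0459
t 29.05 pos [0.392  0.288  0.0386] yaw_x -1.61 z [ 1.3e-03  7.0e-04 -1.0e+00] w 0.0459 F [ 0.12 -0.56  0.4 ] q [ 0.51  0.6   1.88 -0.    0.66  0.54]
```

```bash
python3 -m crank '[-0.0005,0,-0.002,0,0,0,0,0,0,0,0,0,0,0,0,0,0,0,0,0,0.3,0,0,0,0,0,0,0.5,0,0,0,0,0,0,0.7,0,0,0,0,0,0,1,0,0,0,0,0,0,1,0,0,0,0,0,0,1,0,0,0,0,0,0,1,0,0,0,0,0,0,1]' 20; python3 st.py
```

```text
time_s: 30.05
position: [0.3909, 0.2878, 0.0357]
orientation: [-3.141, 0.044, -0.0]
ft_force: [-0.4, -0.1, 0.6]
width: 0.0171
t 30.05 pos [0.3909 0.2878 0.0357] yaw_x -1.6 z [ 1.e-04  1.e-04 -1.e+00] w 0.0171 F [-0.38 -0.12  0.64] q [0.51 0.61 1.88 0.   0.65 0.54]
```

```bash
python3 -m crank '[0,0,0.005,0,0,0,1,0,0,0.01,0,0,0,1,0,0,0.02,0,0,0,1,0,0,0.03,0,0,0,1,0,0,0.04,0,0,0,1,0,0,0.04,0,0,0,1,0,0,0.04,0,0,0,1,0,0,0.03,0,0,0,1,0,0,0.01,0,0,0,1,0,0,0,0,0,0,1,0,0,0,0,0,0,1]'; python3 st.py
```

```text
time_s: 31.15
position: [0.3903, 0.2875, 0.2598]
orientation: [3.141, -0.044, -0.002]
ft_force: [0.2, 0.3, -1.6]
width: 0.0171
t 31.15 pos [0.3903 0.2875 0.2598] yaw_x -1.61 z [-1.2e-03 -7.0e-04 -1.0e+00] w 0.0171 F [ 0.19  0.34 -1.57] q [ 0.51  0.27  1.64 -0.    1.23  0.54]
```

```bash
python3 -m crank '[0.01,-0.015,0,0,0,0,1,0.022,-0.031,0,0,0,0,1,0.022,-0.031,0,0,0,0,1,0.022,-0.031,0,0,0,0,1,0.022,-0.031,0,0,0,0,1,0.022,-0.031,0,0,0,0,1,0.022,-0.031,0,0,0,0,1,0.022,-0.031,0,0,0,0,1,0.022,-0.031,0,0,0,0,1,0.022,-0.031,0,0,0,0,1,0.022,-0.031,0,0,0,0,1,0.022,-0.031,0,0,0,0,1,0.0145,-0.0215,0,0,0,0,1,0,0,0,0,0,0,1,0,0,0,0,0,0,1,0,0,0,0,0,0,1]'; python3 st.py
python3 - <<'E'
from fit import *
s=ctrl.get_image("scene"); save(s,"scene9.png",(150,30,380,300),2.2)
t=ctrl.get_image("top"); save(t,"top9.png",(170,50,350,220),4)
for n,p in(("scene",s),("top",t)):
  for q in("cover","tall_beaker"):
    for r in ctrl.spot_point(p,q): print(n,q,round(r["score"],2),np.round(r["xyz"],4))
E
```

```text
time_s: 32.75
position: [0.6566, -0.0888, 0.2596]
orientation: [-3.141, 0.043, 0.003]
ft_force: [-0.1, 0.3, -0.7]
width: 0.017
t 32.75 pos [ 0.6566 -0.0888  0.2596] yaw_x -1.57 z [-2.1e-03  7.0e-04 -1.0e+00] w 0.017 F [-0.12  0.3  -0.7 ] q [-0.22  0.53  1.21  0.    1.41 -0.2 ]
scene cover 0.85 [ 0.653  -0.0896  0.2256]
scene cover 0.77 [0.279  0.2062 0.0016]
scene cover 0.62 [ 0.5188  0.2687 -0.002 ]
scene tall_beaker 0.58 [ 0.6562 -0.088   0.0525]
top cover 0.74 [ 0.5165  0.2653 -0.0035]
top tall_beaker 0.29 [0.5528 0.1315 0.0538]
```

View pics/scene9.png

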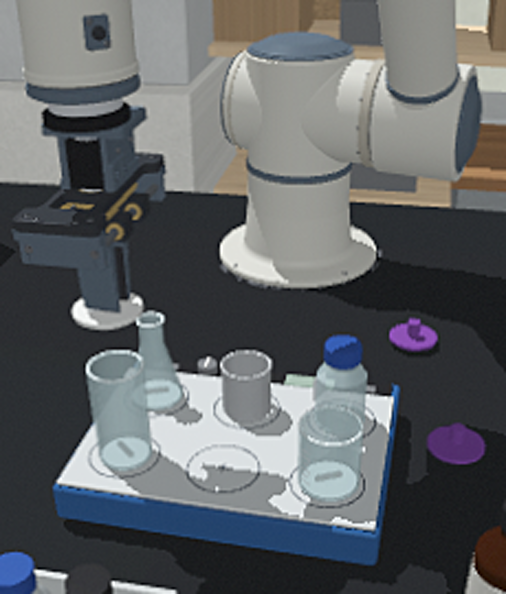

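View pics/top9.png

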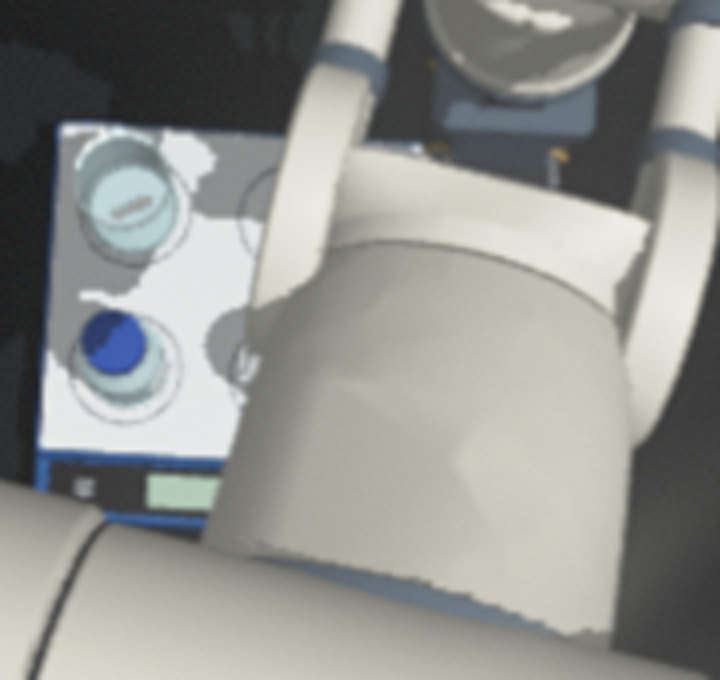

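The cover hangs level and knob-up above the tall beaker, and the cup stands in its ring. The tall beaker was released at TCP (0.6578,−0.089). Lowering to just above the rim and checking.

```bash
python3 -m crank '[0.001,-0.0002,-0.015,0,0,0,1,0,0,-0.02,0,0,0,1,0,0,-0.01,0,0,0,1,0,0,-0.004,0,0,0,1,0,0,0,0,0,0,1,0,0,0,0,0,0,1]'; python3 st.py
python3 - <<'E'
from fit import *
s=ctrl.get_image("scene"); save(s,"scene10.png",(170,140,260,260),5)
w=ctrl.get_image("wrist"); save(w,"w10.png",scale=1.5)
E
```

```text
time_s: 33.65
position: [0.6588, -0.0899, 0.2125]
orientation: [3.141, -0.044, 0.002]
ft_force: [-0.3, 0.3, -0.9]
width: 0.0175
t 33.65 pos [ 0.6588 -0.0899  0.2125] yaw_x -1.6 z [ 1.1e-03 -2.0e-04 -1.0e+00] w 0.0175 F [-0.34  0.28 -0.89] q [-0.23  0.57  1.26  0.    1.31 -0.2 ]
```

View pics/scene10.png

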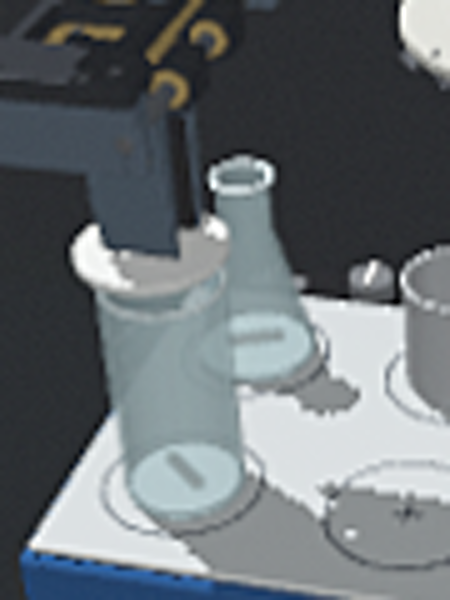

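View pics/w10.png

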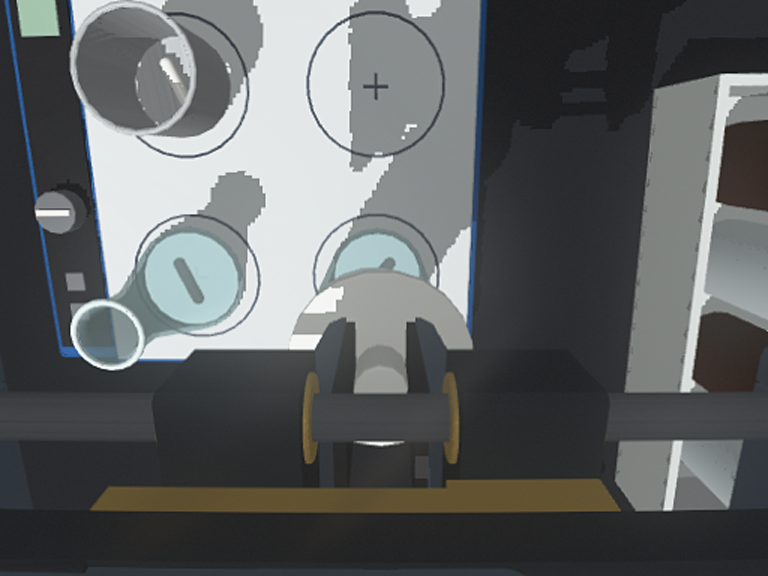

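```bash
python3 - <<'E'
from fit import *
s=ctrl.get_image("scene")
im=cv2.resize(s["color"][140:260,170:260][:,:,::-1],None,fx=6,fy=6,interpolation=cv2.INTER_CUBIC)
def circ(c,r,z,col):
    th=np.linspace(0,2*np.pi,80); q=proj(s,np.c_[c[0]+r*np.cos(th),c[1]+r*np.sin(th),np.full(80,z)])
    q=(q-[170,140]+.5)*6-.5; cv2.polylines(im,[np.round(q).astype(np.int32)],True,col,1)
b=(.6578,-.089); c=(.6588,-.0899); z0=.2125-.0357
circ(b,.029,.055,(0,255,0));circ(b,.029,.170,(0,255,0));circ(c,.034,z0+.008,(0,0,255));circ(c,.034,z0+.013,(0,0,255))
cv2.imwrite("pics/ov.png",im[:600])
E
```

```text
(no output)
```

View pics/ov.png

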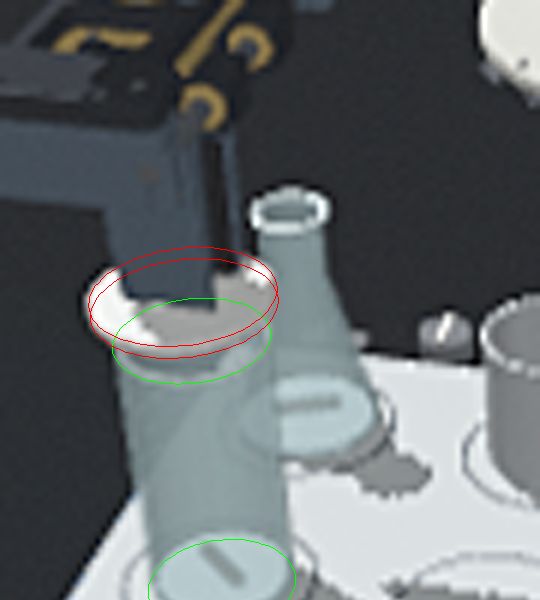

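The overlay of the predicted cover (red) and beaker (green) matches the image to about half a pixel, with the cover perhaps 1–2 mm too far to −y. I'll correct for that and lower slowly.

```bash
python3 -m crank '[-0.0008,0.0012,-0.002,0,0,0,1,0,0,-0.002,0,0,0,1,0,0,-0.002,0,0,0,1,0,0,-0.002,0,0,0,1,0,0,-0.0015,0,0,0,1,0,0,-0.001,0,0,0,1,0,0,0,0,0,0,1,0,0,0,0,0,0,1]'; python3 st.py
```

```text
time_s: 34.6
position: [0.6576, -0.0887, 0.2012]
orientation: [-3.141, 0.044, -0.0]
ft_force: [-0.0, -0.9, -0.1]
width: 0.017
t 34.6 pos [ 0.6576 -0.0887  0.2012] yaw_x -1.61 z [ 0.  0. -1.] w 0.017 F [-0.05 -0.92 -0.11] q [-0.22  0.58  1.28  0.    1.28 -0.2 ]
```

The boss is already 4–5 mm inside the mouth with no contact force. Continuing to seat it.

```bash
python3 -m crank '[0,0,-0.001,0,0,0,1,0,0,-0.001,0,0,0,1,0,0,-0.001,0,0,0,1,0,0,-0.0005,0,0,0,1,0,0,0,0,0,0,1]'; python3 st.py
```

```text
time_s: 35.1
position: [0.6576, -0.0887, 0.1978]
orientation: [3.141, -0.044, 0.0]
ft_force: [0.4, -0.8, -0.2]
width: 0.0173
t 35.1 pos [ 0.6576 -0.0887  0.1978] yaw_x -1.6 z [ 1.e-04 -0.e+00 -1.e+00] w 0.0173 F [ 0.44 -0.79 -0.16] q [-0.22  0.58  1.28 -0.    1.28 -0.2 ]
```

```bash
python3 -m crank '[0,0,-0.0007,0,0,0,1,0,0,-0.0005,0,0,0,1,0,0,0,0,0,0,1]'; python3 st.py
```

```text
time_s: 35.4
position: [0.6581, -0.0888, 0.1977]
orientation: [3.141, -0.044, 0.003]
ft_force: [-1.9, 0.1, 12.7]
width: 0.0176
t 35.4 pos [ 0.6581 -0.0888  0.1977] yaw_x -1.6 z [ 1.7e-03 -4.0e-04 -1.0e+00] w 0.0176 F [-1.91  0.11 12.73] q [-0.22  0.58  1.29 -0.    1.27 -0.2 ]
```

It seated at the predicted height, z = 0.1977, with 12.7 N contact. Releasing, lifting and retreating out of view.

```bash
python3 -m crank '[0,0,0.0005,0,0,0,0.7,0,0,0,0,0,0,0.4,0,0,0,0,0,0,0,0,0,0,0,0,0,0,0,0,0,0,0,0,0,0,0,0,0,0,0,0,0,0,0.01,0,0,0,0,0,0,0.03,0,0,0,0,0,0,0.04,0,0,0,0,-0.02,-0.03,0.03,0,0,0,0,-0.02,-0.04,0,0,0,0,0,-0.02,-0.045,0,0,0,0,0,-0.02,-0.045,0,0,0,0,0,-0.02,-0.045,0,0,0,0,0,-0.02,-0.045,0,0,0,0,0,-0.02,-0.045,0,0,0,0,0,-0.02,-0.045,0,0,0,0,0,0,0,0,0,0,0,0,0,0,0,0,0,0,0]'; python3 st.py
python3 - <<'E'
from fit import *
s=ctrl.get_image("scene"); save(s,"scene11.png",(160,150,350,300),4)
t=ctrl.get_image("top"); save(t,"top11.png",(170,60,340,200),4.5)
c,si=np.cos(-.0275),np.sin(-.0275)
for n,p in(("scene",s),("top",t)):
  for q in("flask","bottle","tall_beaker","low_beaker","steel_cup","cover"):
    for r in ctrl.spot_point(p,q):
        x=np.array(r["xyz"]); d=x[:2]-[.6053,.0218]; l=np.array([c*d[0]+si*d[1],-si*d[0]+c*d[1]])
        print(n,q,round(r["score"],2),"world",np.round(x,3),"stirrer",np.round(l,3))
E
```

```text
time_s: 37.3
position: [0.497, -0.4297, 0.3075]
orientation: [3.141, -0.047, 0.0]
ft_force: [0.3, -0.1, -0.1]
width: 0.0457
t 37.3 pos [ 0.497  -0.4297  0.3075] yaw_x -1.72 z [ 3.e-04 -1.e-04 -1.e+00] w 0.0457 F [ 0.27 -0.06 -0.14] q [-0.8   0.49  1.15  0.    1.5  -0.77]
scene flask 0.65 world [ 0.547 -0.085  0.052] stirrer [-0.055 -0.108]
scene bottle 0.93 world [0.556 0.132 0.054] stirrer [-0.052  0.109]
scene tall_beaker 0.83 world [ 0.658 -0.09   0.055] stirrer [ 0.056 -0.11 ]
scene low_beaker 0.88 world [0.663 0.129 0.053] stirrer [0.055 0.108]
scene steel_cup 0.88 world [0.552 0.027 0.053] stirrer [-0.054  0.004]
scene cover 0.87 world [0.52 0.27 0.  ] stirrer [-0.092  0.245]
scene cover 0.65 world [ 0.656 -0.092  0.162] stirrer [ 0.054 -0.112]
scene cover 0.62 world [0.659 0.129 0.052] stirrer [0.051 0.109]
scene cover 0.49 world [0.278 0.206 0.   ] stirrer [-0.332  0.176]
top flask 0.64 world [ 0.544 -0.09   0.056] stirrer [-0.058 -0.113]
top flask 0.61 world [ 0.655 -0.089  0.056] stirrer [ 0.053 -0.11 ]
top bottle 0.96 world [0.554 0.132 0.053] stirrer [-0.054  0.109]
top tall_beaker 0.75 world [ 0.655 -0.087  0.058] stirrer [ 0.052 -0.107]
top low_beaker 0.87 world [0.667 0.128 0.057] stirrer [0.058 0.108]
top steel_cup 0.83 world [0.55  0.023 0.054] stirrer [-0.055 -0.   ]
top cover 0.72 world [ 0.518  0.267 -0.003] stirrer [-0.095  0.242]
top cover 0.6 world [ 0.278  0.213 -0.002] stirrer [-0.333  0.182]
top cover 0.59 world [ 0.656 -0.087  0.163] stirrer [ 0.053 -0.108]
```

View pics/scene11.png

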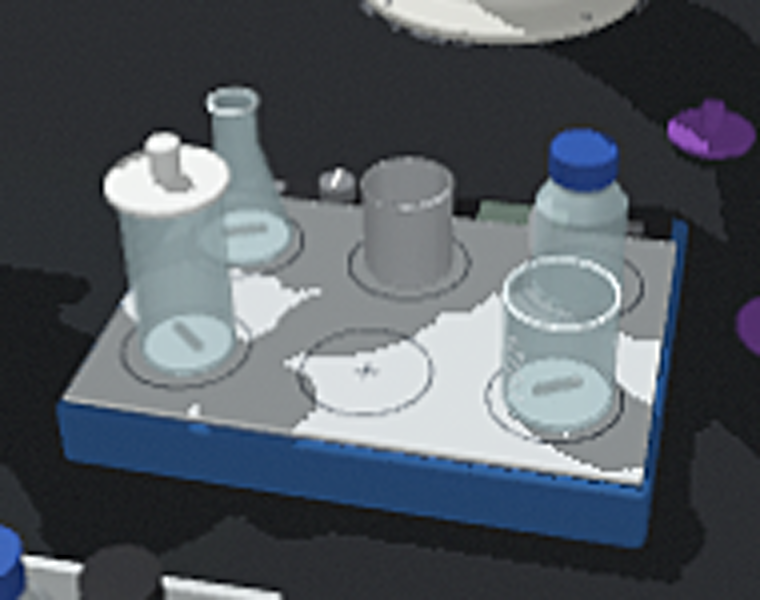

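View pics/top11.png

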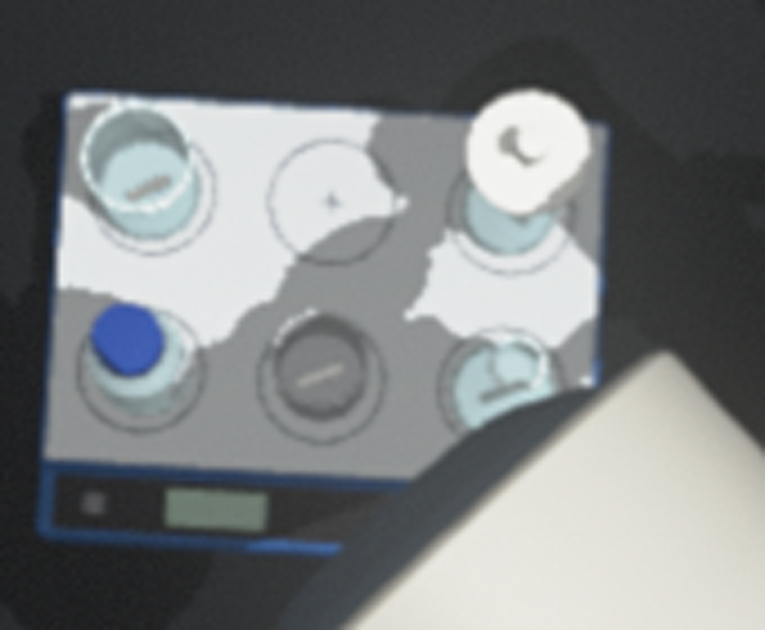

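The scene crop shows everything upright in its ring: the tall beaker (190,355) with the white cover flat on its rim (167,180), the cup (407,255) and the low beaker (558,400). The flask and bottle haven't moved. The network fixes from both cameras put the vessels within 4 mm of their centres and the cover at z 0.162–0.163, where 0.162 is expected. Handing in.

```bash
python3 -c "
from rig import ctrl
print(ctrl.finish_job())"; python3 st.py
```

```text
the job is handed in; nothing more can be done
None
the job is handed in; nothing more can be done
```

The job is handed in, at about 37 s of the 112 s allowed. The hand-in reports no verdict.

**What I did:** I stood the tall beaker on the back-right station behind the flask and the low beaker on the back-left station behind the bottle. The steel cup went on the front station between flask and bottle. I then seated the white cover on the tall beaker, leaving its two purple look-alikes alone. Each piece was lowered until contact showed, at 8 to 17 N, before I opened the jaws.

**Last checks:**
- **Vessels:** both outside cameras put all three within about 4 mm of their station centres, and the pictures show them upright in their rings.
- **Cover:** it reads z 0.162–0.163 m (0.162 expected) and within about 3 mm of the beaker's axis.
- **Flask and bottle:** their fixes match the starting ones to within about 5 mm, which is roughly the network's own error.

**Disagreements:**
- One early silhouette fit of the placed tall beaker was about 16 mm off in x. It came from a single view, and the later fixes from both cameras contradict it.
- The top network once took the bottle for the tall beaker while the arm hid the beaker.
- In the final look, the networks also gave a false "cover" on the low beaker and a false "flask" on the tall beaker. I discarded both against the pictures.

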